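Fetch the boxed-in jar for weighing

ROBOT

A 6-joint arm with a two-finger parallel gripper is mounted at the origin on the work surface. World frame = base frame: x ahead of the robot, y to its left, z up, the work surface at z = 0. Lengths are in m, angles in rad, forces in N, time in s.
With the tool pointing down it reaches from about 0.375 to 0.975 m from the base axis. Payload 3.8 kg.
Tool frame: the origin (TCP) lies midway between the tips of the shut fingers; the grasp point (between the pads) lies 19 mm behind it; x points along the fingers, y is the direction in which the jaws open and shut, and the axes are right-handed (so a half turn about x gives the same grasp; the last joint's range is limited). The gripper opens to 88 mm and grips with 3 to 60 N. Pads are 18 mm wide; open, the fingers measure 123 mm over their backs; the gripper's body (75 mm by 187 mm) begins 45 mm behind the grasp point.
Start: joints at [-1.226, 0.264, 1.604, -0, 1.274, -0.037], TCP at [0.251, -0.626, 0.239] pointing down, gripper open.
Joint ranges: [-2.63, 2.63], [-0.94, 2.18], [0.31, 2.57], [-1.31, 4.45], [0, 2.66], [-2.55, 2.55]. Speed limits (rad/s): [2.57, 2.57, 3.14, 3.14, 3.14, 3.14].

INTERFACE

Orientations are given as a 3x3 rotation matrix whose columns are the frame's x, y, z axes.
In Python, from bench import robot gives the robot as it stands.
- The arm moves only by the shell command python3 -m handwheel 'ROWS' [FORCE]. ROWS is JSON, a list of rows, each an object of numbers: "x", "y", "z": the shift along the tool's x, y, z in m; "ax", "ay", "az": the turn, a rotation vector about the tool's x, y, z in degrees; "grip": the opening in per cent of the stroke, from 0 (shut) to 100 (fully open). A call has 1 to 12 rows; each row is the pose to reach, as a shift and turn from the pose measured when the call began, along the tool's axes at that moment; what a row does not reach only later rows make up. A row lasts 1/10 s, in which the tool goes at most 50 mm and 8.59 degrees, less where a joint would pass 70% of its speed; a pose out of reach is approached as far as the arm can. A call with a gripper value outside its range is refused whole. The fingers move at their own pace and stop on an object; FORCE is the grip in N (left out, the last holds). Time passes only in rows, so rows that repeat a pose let the fingers close. It gives the time, the measured TCP pose, the force and the opening at its end, in the units of the state.
- robot.get_obs(): the state, without advancing time (a new reading comes with each control period).
- robot.snapshot(name): name is "side" or "top" or "wrist"; returns a dict with "pixels" (420x560x3 uint8, blue, green, red), "fx", "fy", "cx", "cy" (pixels), "R" (3x3) and "t" (3): a world point X has camera coordinates R X + t; the wrist camera has in their place "hand_eye" (4x4, takes a point from camera to tool coordinates, whose origin is the TCP and whose axes are the tool frame's). Camera axes: x right, y down, z forward; pixel columns grow to the right and rows downward; lengths in m; the calibration is good to about 2 mm. A picture is of the moment at which its call begins: read the wrist's pose just before it. There is no depth.
- robot.hand_in(): hands the job in, once; it reports no verdict.
Trained networks look in a picture, given as the dict that the camera call returned (one of the last four; its "shot" number tells which), for a name from the list of things; names that differ only in an ending like _2 or _b are one class to them, and where a whole thing is asked for, a point or a joint stands for the part that bears it (a point fixed in the world has none). Each returns a list of dicts, best first, with "p" (0 to 1); they miss things now and then, are a little off and sometimes report something else, mostly with a low value. They report only what shows in the picture. A call takes as long as a camera call.
- robot.outline_of(query, picture): "mask" (420x560 bool, what is visible of it) and "extent" ([centre column, centre row, width, height] in pixels, round what is visible of it).
The state is a dict: "t": time; "qpos": joint angles; "joint_vel": joint speeds; "tau": joint torques, N m; "tool_pos": TCP position; "ee_rot": TCP orientation; "wrist_force": force on the tool from outside, world axes, zero at the start; "moment": the same for the moment, N m; "grip_width": finger opening in m.
Only numpy, scipy, OpenCV 4.12 (cv2) and the standard library are available. Lean on these libraries where they do the work, as an engineer would, in place of code of your own. Each camera call takes 0.05 s, during which the arm holds its last target.

TASK

The squat jar at the back of the condiment board has to be weighed, but the tall bottle, the tea tin and the gourd flask hem it in: first clear all three off the board and stand them on the rubber mat, and leave them there until the jar stands in the middle of the scale's pan. Then, leaving the jar on the scale, put the three back on the board, each on the very spot it came from. Keep everything upright and leave the teacup and the small dishes where they are.

Things in the scene. Friction and masses are not known exactly. Their poses are not given: they have to be found in the camera images.
- board: Fixed light-wood board, 150 (x) x 240 (y) x 12 mm. Origin: centre of its underside; +x to its back. Six outlined places, centres at x = -35 (front), +35 mm (back), y = -76, 0, 76 mm. Jar back middle; bottle, tin, flask in front middle, back left and back right in any order, within 5 mm; cup, dishes in the front corners. 6 mm wire rail at x = +72 mm, its axis 65 mm above the origin
- scale: White electronic counter scale, fixed, 190 x 180 mm and 46 mm high, with a round steel pan 156 mm across on top. Origin: at the level of the counter directly under the pan's centre. The pan's flat top is 60 mm above the origin; its middle is marked with a thin ring 62 mm across. Black display strip on the side towards -x. Stands to the left or the right of the board
- mat: Black rubber mat with a thin grey border, fixed, 220 (x) x 180 (y) x 4 mm, empty at the start. Origin: centre of its underside, top 4 mm above. On the side of the board where the scale is not
- bottle: Amber glass sauce bottle, closed, 155 mm high: round body 58 mm across up to 80 mm, shoulder narrowing to the neck at 108 mm, black cylindrical cap 30 mm across from 115 to 155 mm (grip here). Origin: centre of its underside, z up. About 0.35 kg
- tin: Square aluminium tea tin, 135 mm high: body 56 x 56 mm up to 95 mm with a brown paper band, then its square lid 50 x 50 mm from 95 to 135 mm (grip here, across the lid from flat to flat; its flats are parallel to its x and y axes). Origin: centre of its underside, z up. About 0.22 kg
- flask: White ceramic gourd-shaped flask, 140 mm high: lower bulb 60 mm across, waist 32 mm at 68 mm, upper bulb 42 mm across, cylindrical cork stopper 28 mm across, fixed in it, from 104 to 140 mm (grip here). Origin: centre of its underside, z up. About 0.30 kg
- jar: Squat round glass jar, 55 mm high: glass 56 mm across up to 34 mm, steel lid 58 mm across from 34 to 55 mm (firmly closed). Origin: centre of its underside, z up. About 0.18 kg
- teacup: Small white teacup, 54 mm across the rim, 38 mm high, in one front corner of the board. Origin: centre of its underside. Not to be moved
- dishes: Pile of three small white sauce dishes, in one piece, 58 mm across, 25 mm high, in the other front corner of the board. Origin: centre of its underside. Not to be moved

How it is judged:
By the outcome, as a careful person would: the job done as asked, in the order asked, and still so for the second after the job is handed in, with the robot touching nothing.
It also fails if it takes over 150 s, if anything falls off the work surface, if the arm or the gripper's body presses on something with over 40 N, if the wrist force passes 120 N, or if a joint passes its speed limit or range.

## Working session

There is one attempt and no reset: what is moved stays moved. The work goes in short steps, Python scripts to look and compute and a shell command to move; the robot and the scene stay as the last step left them, time stands still between calls to the robot, and variables do not carry over. Pictures are saved under pics/ and viewed, and the job is handed in when it is done.

```bash
ls; mkdir -p pics; python3 - <<'E'
from bench import robot
import cv2
o=robot.get_obs(); print({k:(v if not hasattr(v,'round') else v) for k,v in o.items()})
for n in ["side","top","wrist"]:
    s=robot.snapshot(n); cv2.imwrite(f"pics/a_{n}.png",s["pixels"])
    print(n,{k:v for k,v in s.items() if k!="pixels"})
E
```

```text
pics
{'t': 0.0, 'qpos': array([-1.22589072e+00,  2.64753036e-01,  1.60536430e+00, -3.35306858e-05,
        1.27367051e+00, -3.68878958e-02]), 'joint_vel': array([-0.0011725 ,  0.00046323, -0.00032427,  0.00055008,  0.00212095,
       -0.0009102 ]), 'tau': array([ 1.53615205e-03, -5.02119398e+01, -3.56875849e+01,  7.28507107e-02,
        2.91981868e-02, -1.87363162e-04]), 'tool_pos': array([ 0.25125414, -0.62574128,  0.2373933 ]), 'ee_rot': array([[-7.72385528e-04,  3.72593727e-01, -9.27994244e-01],
       [ 2.05507294e-03, -9.27991970e-01, -3.72594525e-01],
       [-9.99997590e-01, -2.19488248e-03, -4.89397202e-05]]), 'wrist_force': array([-0.08594386, -0.04854605, -0.29437038]), 'moment': array([ 0.01717605, -0.00991263, -0.02171534]), 'grip_width': 0.08806227983143984}
side {'fx': 416.5194154836218, 'fy': 416.5194154836218, 'cx': 278.57981396662683, 'cy': 209.12901830662122, 'R': array([[ 0.99308677, -0.11706258, -0.00866132],
       [-0.09136495, -0.72453835, -0.68315198],
       [ 0.07369608,  0.67922054, -0.73022486]]), 't': array([-0.57550753,  0.08524845,  0.80546195]), 'shot': 1}
top {'fx': 380.76620502266076, 'fy': 380.76620502266076, 'cx': 271.94444617131046, 'cy': 210.12750796746593, 'R': array([[-0.02680105, -0.99934016,  0.02451428],
       [-0.98280138,  0.02185941, -0.18336741],
       [ 0.18271055, -0.02900711, -0.98273875]]), 't': array([-0.00083511,  0.58284258,  0.72715667]), 'shot': 2}
wrist {'fx': 377.710933436656, 'fy': 377.710933436656, 'cx': 276.3718527150168, 'cy': 208.21131597356106, 'hand_eye': array([[-4.25055443e-04, -2.76887841e-01,  9.60902151e-01,
        -1.45027127e-01],
       [ 9.99998278e-01,  1.61807586e-03,  9.08604734e-04,
        -1.27659766e-03],
       [-1.80639418e-03,  9.60900882e-01,  2.76886676e-01,
        -7.12411723e-02],
       [ 0.00000000e+00,  0.00000000e+00,  0.00000000e+00,
         1.00000000e+00]]), 'shot': 3}
```

View pics/a_top.png

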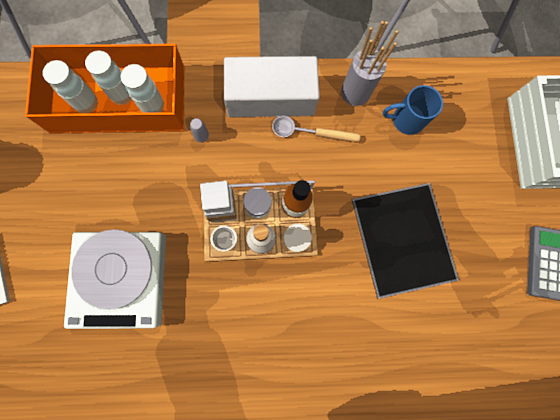

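View pics/a_side.png

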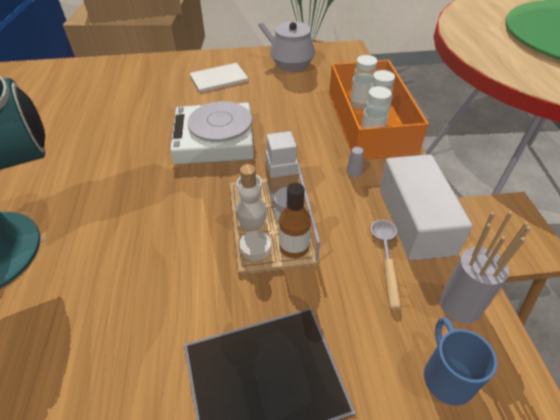

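```bash
cat > h.py <<'E'
import numpy as np, cv2
from bench import robot
from scipy.optimize import least_squares
def snap(n):
    o=robot.get_obs(); s=robot.snapshot(n)
    if n=="wrist":
        T=np.eye(4);T[:3,:3]=o["ee_rot"];T[:3,3]=o["tool_pos"]
        M=np.linalg.inv(T@np.array(s["hand_eye"])); s["R"]=M[:3,:3]; s["t"]=M[:3,3]
    return s
def proj(s,P):
    c=np.atleast_2d(P)@np.array(s["R"]).T+np.array(s["t"])
    return np.c_[s["fx"]*c[:,0]/c[:,2]+s["cx"], s["fy"]*c[:,1]/c[:,2]+s["cy"]]
def ray(s,uv,z):
    uv=np.atleast_2d(uv); R=np.array(s["R"]);t=np.array(s["t"])
    d=np.c_[(uv[:,0]-s["cx"])/s["fx"],(uv[:,1]-s["cy"])/s["fy"],np.ones(len(uv))]@R
    c=-R.T@t
    return c+d*((z-c[2])/d[:,2])[:,None]
a=np.linspace(0,2*np.pi,48,endpoint=False)
def ring(r,z): return np.c_[r*np.cos(a),r*np.sin(a),0*a+z]
def sq(h,z): return np.array([[i,j,z] for i in(-h,h) for j in(-h,h)])
prof={"bottle":[(29,0),(29,80),(15,108),(15,155)],"flask":[(26,0),(30,30),(16,68),(21,88),(14,104),(14,140)],
"jar":[(28,0),(28,34),(29,34),(29,55)],"teacup":[(20,0),(27,38)],"dishes":[(20,0),(29,25)]}
def pts(n):
    if n=="tin": return np.vstack([sq(.028,0),sq(.028,.095),sq(.025,.095),sq(.025,.135)])
    return np.vstack([ring(r/1e3,z/1e3) for r,z in prof[n]])
def save(name,img,box=None,k=1):
    if box: img=img[box[1]:box[3],box[0]:box[2]]
    cv2.imwrite("pics/"+name,cv2.resize(img,None,fx=k,fy=k,interpolation=cv2.INTER_CUBIC))
def w(): 
    o=robot.get_obs();print("t",round(o["t"],2),"pos",o["tool_pos"].round(4),"q",o["qpos"].round(3),"F",o["wrist_force"].round(1),"g",round(o["grip_width"],4))
    return o
E
python3 - <<'E'
from h import *
for n in ["side","top"]:
    s=snap(n)
    save(f"b_{n}.png",s["pixels"],(180,160,470,310) if n=="top" else (170,90,340,280),2.7 if n=="top" else 3)
    out=s["pixels"].copy()
    for q in ["bottle","tin","flask","jar","teacup","dishes","board","scale","mat"]:
        r=robot.outline_of(q,s)
        for d in r[:2]: print(n,q,round(d["p"],2),np.round(d["extent"],1))
        if r:
            m=r[0]["mask"].astype(np.uint8); np.save(f"m_{n}_{q}.npy",m)
E
```

```text
side bottle 0.74 [270.2 363.1 171.4 113.8]
side bottle 0.65 [295.8 221.9  34.9  80.2]
side jar 0.7 [281.6 205.4   8.3  29.9]
side teacup 0.63 [250.9 183.7  17.9   8.8]
side dishes 0.65 [253.2 248.8  32.2  27.1]
side scale 0.96 [211.7 133.8  83.5  68.7]
side mat 0.66 [271.6 363.7 170.4 112.6]
top bottle 0.56 [297.5 199.6  26.7  38. ]
top tin 0.85 [216.6 201.1  35.2  44.9]
top tin 0.44 [261.  221.3 115.4  83.1]
top flask 0.63 [260.9 236.7  29.5  28.2]
top jar 0.67 [256.4 204.7  28.9  29.3]
top teacup 0.65 [223.3 240.2  29.5  23.6]
top dishes 0.7 [222.1 239.7  27.   23.4]
top dishes 0.62 [295.6 240.1  30.3  26.6]
top board 0.7 [260.9 219.9 111.9  78.6]
top scale 0.72 [113.8 280.1 103.8  95. ]
top mat 0.94 [406.9 240.3 108.1 107.2]
```

View pics/b_top.png

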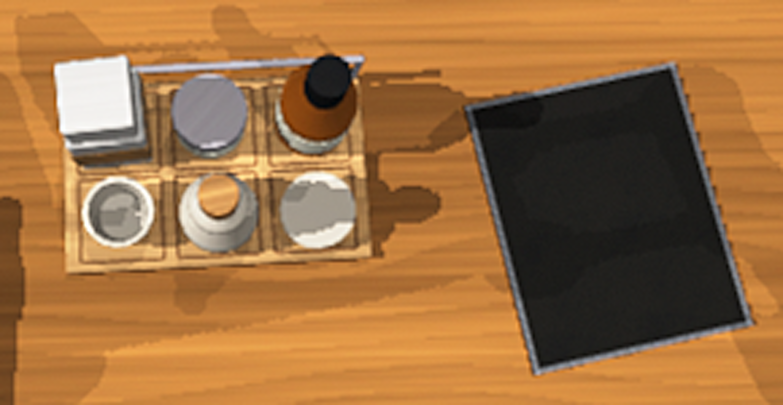

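View pics/b_side.png

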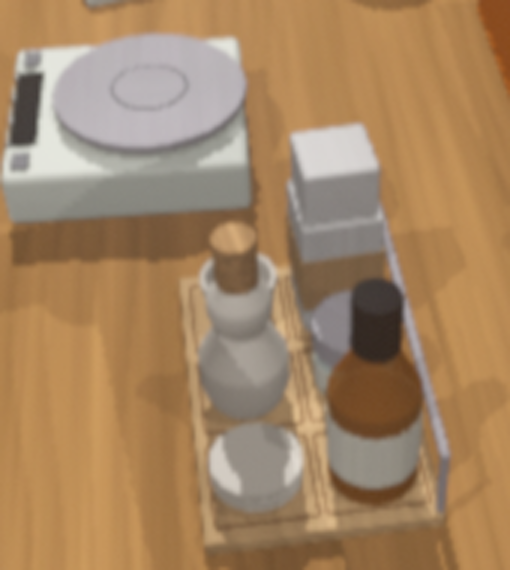

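```bash
python3 - <<'E'
from h import *
T=snap("top");S=snap("side")
ft=lambda p:np.array(p,float)/2.7+[180,160]
fs=lambda p:np.array(p,float)/3+[170,90]
print("board",ray(T,ft([(65,272),(371,257)]),.012).round(4)) 
m=ray(T,ft([(467,106),(676,64),(752,324),(537,374)]),.004);print("mat",m.round(4),m.mean(0).round(4))
print("pan T",ray(T,[(110.5,268)],.06).round(4),"S",ray(S,fs([(149,87)]),.06).round(4))
for n,a_,b_,z in [("tin",(94,96),(333,153),.147),("flask",(218,194),(234,239),.152),("bottle",(329,77),(378,298),.167)]:
    print(n,ray(T,ft([a_]),z).round(4),ray(S,fs([b_]),z).round(4))
print("tinlid T",ray(T,ft([(54,62),(127,56),(134,130),(62,136)]),.147).round(4),ray(S,fs([(291,140),(362,127),(378,165),(300,180)]),.147).round(4))
print("jar",ray(T,ft([(209,112)]),.067).round(4))
E
```

```text
board [[ 0.4854  0.1292  0.012 ]
 [ 0.491  -0.1103  0.012 ]]
mat [[ 0.6124 -0.1962  0.004 ]
 [ 0.6441 -0.3726  0.004 ]
 [ 0.4312 -0.4114  0.004 ]
 [ 0.3974 -0.237   0.004 ]] [ 0.5213 -0.3043  0.004 ]
pan T [[0.4733 0.3044 0.06  ]] S [[0.4729 0.3002 0.06  ]]
tin [[0.5944 0.0902 0.147 ]] [[0.5954 0.0844 0.147 ]]
flask [[0.5258 0.0086 0.152 ]] [[0.5269 0.0042 0.152 ]]
bottle [[ 0.5994 -0.0658  0.167 ]] [[ 0.6012 -0.071   0.167 ]]
tinlid T [[0.6185 0.1171 0.147 ]
 [0.6217 0.068  0.147 ]
 [0.5707 0.0637 0.147 ]
 [0.5676 0.1114 0.147 ]] [[0.5701 0.1014 0.147 ]
 [0.6176 0.1093 0.147 ]
 [0.6222 0.0686 0.147 ]
 [0.5717 0.06   0.147 ]]
jar [[0.5987 0.0142 0.067 ]]
```

```bash
cat >> h.py <<'E'
from scipy.spatial.transform import Rotation as Ro
def Rt(yaw_deg):
    p=np.radians(yaw_deg);c,s=np.cos(p),np.sin(p)
    return np.array([[0,s,-c],[0,-c,-s],[-1,0,0]],float)
def go(pos,yaw):
    o=w();R=o["ee_rot"]
    d=R.T@(np.array(pos)-o["tool_pos"]); r=Ro.from_matrix(R.T@Rt(yaw)).as_rotvec(degrees=True)
    print("-> x %.4f y %.4f z %.4f  ax %.2f ay %.2f az %.2f"%(*d,*r))
E
python3 -c "
from h import *
go((.56,.01,.34),1.3)"
```

```text
t 1.25 pos [ 0.2515 -0.6264  0.2387] q [-1.226  0.264  1.604 -0.     1.274 -0.037] F [-0.4  0.4 -0. ] g 0.0883
-> x -0.1013 y -0.4756 z -0.5234  ax 20.57 ay 0.00 az 0.00
```

```bash
python3 -m handwheel '[{"x":-0.1,"y":-0.1,"z":-0.12},{"x":-0.1,"y":-0.476,"z":-0.523,"ax":20.57},{"x":-0.1,"y":-0.476,"z":-0.523,"ax":20.57},{"x":-0.1,"y":-0.476,"z":-0.523,"ax":20.57},{"x":-0.1,"y":-0.476,"z":-0.523,"ax":20.57},{"x":-0.1,"y":-0.476,"z":-0.523,"ax":20.57},{"x":-0.1,"y":-0.476,"z":-0.523,"ax":20.57},{"x":-0.1,"y":-0.476,"z":-0.523,"ax":20.57},{"x":-0.1,"y":-0.476,"z":-0.523,"ax":20.57},{"x":-0.1,"y":-0.476,"z":-0.523,"ax":20.57},{"x":-0.1,"y":-0.476,"z":-0.523,"ax":20.57},{"x":-0.1,"y":-0.476,"z":-0.523,"ax":20.57}]'
python3 -c "
from h import *
go((.56,.01,.34),1.3)"
```

```text
t 1.25 pos [ 0.2515 -0.6264  0.2387] q [-1.226  0.264  1.604 -0.     1.274 -0.037] F [-0.4  0.4 -0. ] g 0.0883
-> x -0.1013 y -0.4756 z -0.5234  ax 20.57 ay 0.00 az 0.00schema error: expected keys x, y, z, ax, ay, az, grip
```

```bash
python3 -m handwheel '[{"x":-0.1,"y":-0.1,"z":-0.11,"ax":0,"ay":0,"az":0,"grip":100},{"x":-0.1,"y":-0.476,"z":-0.523,"ax":20.57,"ay":0,"az":0,"grip":100},{"x":-0.1,"y":-0.476,"z":-0.523,"ax":20.57,"ay":0,"az":0,"grip":100},{"x":-0.1,"y":-0.476,"z":-0.523,"ax":20.57,"ay":0,"az":0,"grip":100},{"x":-0.1,"y":-0.476,"z":-0.523,"ax":20.57,"ay":0,"az":0,"grip":100},{"x":-0.1,"y":-0.476,"z":-0.523,"ax":20.57,"ay":0,"az":0,"grip":100},{"x":-0.1,"y":-0.476,"z":-0.523,"ax":20.57,"ay":0,"az":0,"grip":100},{"x":-0.1,"y":-0.476,"z":-0.523,"ax":20.57,"ay":0,"az":0,"grip":100},{"x":-0.1,"y":-0.476,"z":-0.523,"ax":20.57,"ay":0,"az":0,"grip":100},{"x":-0.1,"y":-0.476,"z":-0.523,"ax":20.57,"ay":0,"az":0,"grip":100},{"x":-0.1,"y":-0.476,"z":-0.523,"ax":20.57,"ay":0,"az":0,"grip":100},{"x":-0.1,"y":-0.476,"z":-0.523,"ax":20.57,"ay":0,"az":0,"grip":100}]'
python3 -c "
from h import *
go((.56,.01,.34),1.3)"
```

```text
t: 2.45
tool_pos: [0.5082, -0.0949, 0.3265]
ee_rot: [[0.001, 0.023, -1.0], [-0.0, -1.0, -0.023], [-1.0, 0.0, -0.001]]
wrist_force: [1.1, -0.0, 0.3]
grip_width: 0.0882
t 2.45 pos [ 0.5082 -0.0949  0.3265] q [-0.233 -0.082  1.82  -0.     1.403  1.315] F [ 1.1 -0.   0.3] g 0.0882
-> x -0.0135 y -0.1037 z -0.0542  ax 0.01 ay -0.06 az -0.02
```

```bash
python3 -m handwheel '[{"x":-0.014,"y":-0.04,"z":-0.02,"ax":0,"ay":0,"az":0,"grip":100},{"x":-0.014,"y":-0.08,"z":-0.04,"ax":0,"ay":0,"az":0,"grip":100},{"x":-0.014,"y":-0.104,"z":-0.054,"ax":0,"ay":0,"az":0,"grip":100},{"x":-0.014,"y":-0.104,"z":-0.054,"ax":0,"ay":0,"az":0,"grip":100},{"x":-0.014,"y":-0.104,"z":-0.054,"ax":0,"ay":0,"az":0,"grip":100}]'
python3 - <<'E'
from h import *
w();s=snap("wrist");save("c_w.png",s["pixels"])
np.savez("c_w.npz",**{k:s[k] for k in("R","t","fx","fy","cx","cy")})
for q in ["bottle","tin","flask","jar","dishes","teacup","board"]:
    for d in robot.outline_of(q,s)[:2]: print(q,round(d["p"],2),np.round(d["extent"],1))
E
```

```text
t: 2.95
tool_pos: [0.5597, 0.0107, 0.3403]
ee_rot: [[0.0, 0.024, -1.0], [-0.001, -1.0, -0.024], [-1.0, 0.001, -0.0]]
wrist_force: [-1.4, -0.7, -0.2]
grip_width: 0.088
t 2.95 pos [0.5597 0.0107 0.3403] q [-2.500e-02 -2.000e-03  1.718e+00 -1.000e-03  1.425e+00  1.522e+00] F [-1.4 -0.7 -0.2] g 0.088
bottle 0.82 [351.6 130.6  72.4  58.8]
tin 0.65 [197.1 133.6  81.9  65.8]
flask 0.8 [278.6 198.   44.6  63.4]
jar 0.82 [273.8 128.8  53.9  56.6]
dishes 0.64 [340.8 186.9  49.1  50.4]
dishes 0.26 [275.1 153.4 214.3 123.4]
teacup 0.94 [211.9 187.1  47.6  41.9]
board 0.97 [273.9 152.6 219.1 123.9]
```

View pics/c_w.png

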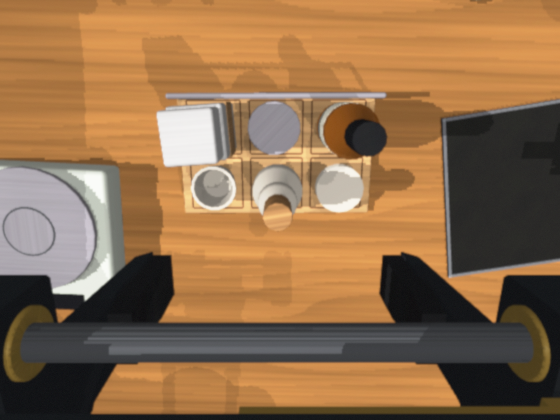

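```bash
python3 - <<'E'
import cv2
i=cv2.imread("pics/c_w.png")[85:240,150:400]
cv2.imwrite("pics/c_z.png",cv2.resize(i,None,fx=3.2,fy=3.2,interpolation=cv2.INTER_CUBIC))
E
```

```text
(no output)
```

View pics/c_z.png

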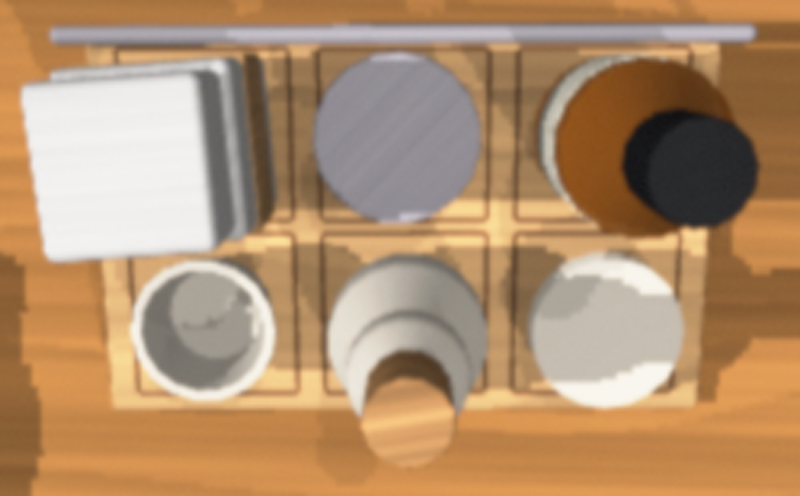

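```bash
python3 - <<'E'
from h import *
s=dict(np.load("c_w.npz"))
f=lambda p:np.array(p,float)/3.2+[150,85]
t=ray(s,f([(22,88),(196,72),(215,245),(46,262)]),.147);print("tin",t.round(4),t.mean(0).round(4))
e=(t[0]+t[3]-t[1]-t[2]);print("yaw",np.degrees(np.arctan2(-e[0],e[1])));e=t[0]+t[1]-t[2]-t[3];print(np.degrees(np.arctan2(e[1],e[0])),)
print("flask",ray(s,f([(408,421)]),.152).round(4));print("bottle",ray(s,f([(699,169)]),.167).round(4));print("jar",ray(s,f([(398,137)]),.067).round(4))
print("board",ray(s,f([(113,408),(697,405),(718,45),(90,45)]),.012).round(4))
print("rail",ray(s,f([(50,35),(755,33)]),.068).round(4))
E
```

```text
tin [[0.6169 0.1167 0.147 ]
 [0.6223 0.0695 0.147 ]
 [0.5754 0.0651 0.147 ]
 [0.5693 0.1129 0.147 ]] [0.596  0.0911 0.147 ]
yaw 6.901693489601627
4.954071811053398
flask [[0.5265 0.0095 0.152 ]]
bottle [[ 0.6018 -0.0641  0.167 ]]
jar [[0.6009 0.0146 0.067 ]]
board [[ 0.4854  0.1285  0.012 ]
 [ 0.4928 -0.1101  0.012 ]
 [ 0.6341 -0.1048  0.012 ]
 [ 0.6279  0.1314  0.012 ]]
rail [[ 0.631   0.1305  0.068 ]
 [ 0.6378 -0.1027  0.068 ]]
```

```bash
python3 -c "
from h import *
go((.601,-.065,.2),1.7)"
```

```text
t 3.35 pos [0.5596 0.0095 0.3407] q [-0.027 -0.003  1.718 -0.     1.425  1.522] F [-0.7 -0.2  0.6] g 0.0882
-> x 0.1407 y 0.0753 z -0.0396  ax -0.47 ay -0.08 az -0.03
```

```bash
python3 -m handwheel '[{"x":0.02,"y":0.025,"z":-0.015,"ax":0,"ay":0,"az":0,"grip":100},{"x":0.05,"y":0.05,"z":-0.03,"ax":0,"ay":0,"az":0,"grip":100},{"x":0.08,"y":0.075,"z":-0.04,"ax":-0.4,"ay":0,"az":0,"grip":100},{"x":0.12,"y":0.0755,"z":-0.0395,"ax":-0.4,"ay":0,"az":0,"grip":100},{"x":0.141,"y":0.0755,"z":-0.0395,"ax":-0.4,"ay":0,"az":0,"grip":100},{"x":0.141,"y":0.0755,"z":-0.0395,"ax":-0.4,"ay":0,"az":0,"grip":100},{"x":0.141,"y":0.0755,"z":-0.0395,"ax":-0.4,"ay":0,"az":0,"grip":100}]'
python3 - <<'E'
from h import *
go((.601,-.065,.13),1.7);s=snap("wrist");save("d_w.png",s["pixels"])
np.savez("d_w.npz",**{k:s[k] for k in("R","t","fx","fy","cx","cy")})
E
```

```text
t: 4.05
tool_pos: [0.6009, -0.0655, 0.2]
ee_rot: [[0.001, 0.028, -1.0], [-0.0, -1.0, -0.028], [-1.0, 0.0, -0.001]]
wrist_force: [0.3, -0.2, 0.9]
grip_width: 0.088
t 4.05 pos [ 0.6009 -0.0655  0.2   ] q [-0.15   0.158  1.804 -0.     1.179  1.393] F [ 0.3 -0.2  0.9] g 0.088
-> x 0.0700 y -0.0005 z -0.0000  ax -0.09 ay -0.06 az -0.02
```

View pics/d_w.png

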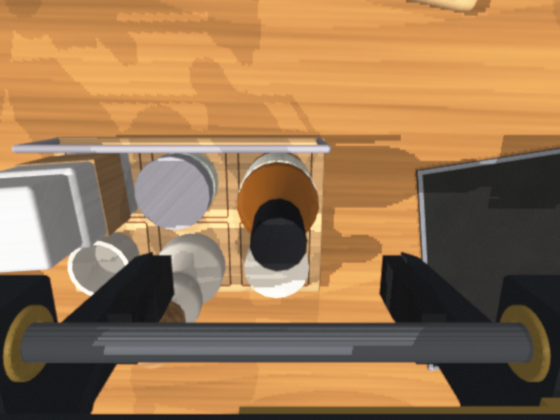

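```bash
python3 - <<'E'
from h import *
s=dict(np.load("d_w.npz"))
print(ray(s,[(278,241)],.167).round(4))
print(proj(s,[(.601,-.0655,.167)]).round(1))
E
python3 -m handwheel '[{"x":0.025,"y":-0.0002,"z":0,"ax":0,"ay":0,"az":0,"grip":100},{"x":0.05,"y":-0.0002,"z":0,"ax":0,"ay":0,"az":0,"grip":100},{"x":0.07,"y":-0.0002,"z":0,"ax":0,"ay":0,"az":0,"grip":100},{"x":0.07,"y":-0.0002,"z":0,"ax":0,"ay":0,"az":0,"grip":100},{"x":0.07,"y":-0.0002,"z":0,"ax":0,"ay":0,"az":0,"grip":100}]'
python3 - <<'E'
from h import *
w()
for n,b,k in [("side",(220,160,360,290),4),("top",(230,150,360,260),5)]:
    s=snap(n);save(f"e_{n}.png",s["pixels"],b,k)
E
```

```text
[[ 0.6033 -0.0652  0.167 ]]
[[278.4 245.3]]
t: 4.6
tool_pos: [0.6033, -0.0653, 0.1334]
ee_rot: [[0.006, 0.028, -1.0], [-0.001, -1.0, -0.028], [-1.0, 0.001, -0.006]]
wrist_force: [0.1, 0.1, 0.9]
grip_width: 0.0882
t 4.6 pos [ 0.6033 -0.0653  0.1334] q [-0.149  0.218  1.863 -0.     1.054  1.394] F [0.1 0.1 0.9] g 0.0882
```

View pics/e_side.png

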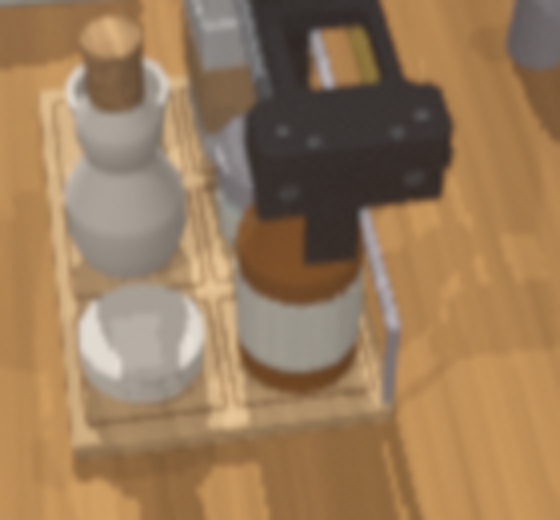

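View pics/e_top.png

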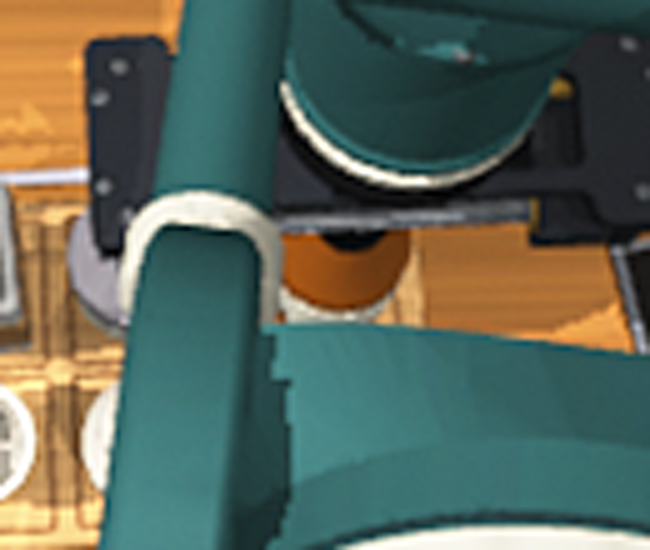

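```bash
python3 -m handwheel '[{"x":0.003,"y":0,"z":0.001,"ax":0,"ay":0,"az":0,"grip":100},{"x":0.003,"y":0,"z":0.001,"ax":0,"ay":-0.3,"az":0,"grip":100}]' 5
python3 -c "
from h import *
go((.602,-.0653,.13),1.6)"
```

```text
t: 4.9
tool_pos: [0.6037, -0.0656, 0.1325]
ee_rot: [[0.005, 0.028, -1.0], [-0.002, -1.0, -0.028], [-1.0, 0.002, -0.005]]
wrist_force: [-0.5, -0.1, 0.5]
grip_width: 0.0882
t 4.9 pos [ 0.6037 -0.0656  0.1325] q [-1.490e-01  2.210e-01  1.862e+00 -1.000e-03  1.054e+00  1.394e+00] F [-0.5 -0.1  0.5] g 0.0882
-> x 0.0025 y -0.0003 z 0.0017  ax 0.03 ay -0.27 az -0.12
```

```bash
python3 -m handwheel '[{"x":0.002,"y":0,"z":0.0015,"ax":0,"ay":-0.3,"az":0,"grip":100},{"x":0.002,"y":0,"z":0.0015,"ax":0,"ay":-0.3,"az":0,"grip":100},{"x":0.002,"y":0,"z":0.0015,"ax":0,"ay":-0.3,"az":0,"grip":100}]' 5
python3 -c "
from h import *
go((.602,-.0653,.13),1.6)"
```

```text
t: 5.2
tool_pos: [0.6022, -0.0656, 0.1305]
ee_rot: [[-0.001, 0.028, -1.0], [-0.002, -1.0, -0.028], [-1.0, 0.002, 0.001]]
wrist_force: [-0.5, -0.1, 0.2]
grip_width: 0.0883
t 5.2 pos [ 0.6022 -0.0656  0.1305] q [-0.149  0.223  1.863 -0.002  1.056  1.395] F [-0.5 -0.1  0.2] g 0.0883
-> x 0.0005 y -0.0003 z 0.0001  ax 0.03 ay 0.04 az -0.12
```

Good. Close gently, then firm up.

```bash
python3 -m handwheel '[{"x":0,"y":0,"z":0,"ax":0,"ay":0,"az":0,"grip":45},{"x":0,"y":0,"z":0,"ax":0,"ay":0,"az":0,"grip":45},{"x":0,"y":0,"z":0,"ax":0,"ay":0,"az":0,"grip":45},{"x":0,"y":0,"z":0,"ax":0,"ay":0,"az":0,"grip":45},{"x":0,"y":0,"z":0,"ax":0,"ay":0,"az":0,"grip":20},{"x":0,"y":0,"z":0,"ax":0,"ay":0,"az":0,"grip":20},{"x":0,"y":0,"z":0,"ax":0,"ay":0,"az":0,"grip":20},{"x":0,"y":0,"z":0,"ax":0,"ay":0,"az":0,"grip":20}]' 5
python3 -m handwheel '[{"x":0,"y":0,"z":0,"ax":0,"ay":0,"az":0,"grip":10},{"x":0,"y":0,"z":0,"ax":0,"ay":0,"az":0,"grip":10},{"x":0,"y":0,"z":0,"ax":0,"ay":0,"az":0,"grip":10}]' 30
```

```text
t: 6.0
tool_pos: [0.6021, -0.0658, 0.1305]
ee_rot: [[-0.001, 0.029, -1.0], [-0.002, -1.0, -0.029], [-1.0, 0.002, 0.001]]
wrist_force: [-0.0, -0.9, -0.2]
grip_width: 0.0298
t: 6.3
tool_pos: [0.6021, -0.0658, 0.1305]
ee_rot: [[-0.001, 0.029, -1.0], [-0.002, -1.0, -0.029], [-1.0, 0.002, 0.001]]
wrist_force: [-0.1, -1.2, -0.1]
grip_width: 0.0294
```

```bash
python3 - <<'E'
from h import *
o=w();np.savez("grip_bottle.npz",pos=o["tool_pos"],R=o["ee_rot"]);print(o["ee_rot"].round(4),o["moment"])
E
```

```text
t 6.3 pos [ 0.6021 -0.0658  0.1305] q [-0.149  0.223  1.863 -0.003  1.056  1.395] F [-0.1 -1.2 -0.1] g 0.0294
[[-6.000e-04  2.850e-02 -9.996e-01]
 [-2.400e-03 -9.996e-01 -2.850e-02]
 [-1.000e+00  2.400e-03  6.000e-04]] [-0.11521545  0.00224391 -0.05383821]
```

```bash
python3 -m handwheel '[{"x":-0.01,"y":0,"z":0,"ax":0,"ay":0,"az":0,"grip":10},{"x":-0.03,"y":0,"z":0,"ax":0,"ay":0,"az":0,"grip":10},{"x":-0.055,"y":0,"z":0,"ax":0,"ay":0,"az":0,"grip":10},{"x":-0.08,"y":0,"z":0,"ax":0,"ay":0,"az":0,"grip":10},{"x":-0.09,"y":0.01,"z":0.002,"ax":0,"ay":0,"az":0,"grip":10},{"x":-0.09,"y":0.035,"z":0.006,"ax":0,"ay":0,"az":0,"grip":10},{"x":-0.09,"y":0.065,"z":0.012,"ax":0,"ay":0,"az":0,"grip":10},{"x":-0.09,"y":0.095,"z":0.018,"ax":0,"ay":0,"az":0,"grip":10},{"x":-0.09,"y":0.125,"z":0.024,"ax":0,"ay":0,"az":0,"grip":10},{"x":-0.09,"y":0.155,"z":0.03,"ax":0,"ay":0,"az":0,"grip":10},{"x":-0.09,"y":0.18,"z":0.034,"ax":0,"ay":0,"az":0,"grip":10},{"x":-0.09,"y":0.1916,"z":0.0343,"ax":0,"ay":0,"az":0,"grip":10}]'
python3 - <<'E'
from h import *
go((.5733,-.2583,.1235),1.63)
s=snap("top");save("f_t.png",s["pixels"]);s=snap("side");save("f_s.png",s["pixels"])
E
```

```text
t: 7.5
tool_pos: [0.5718, -0.2606, 0.2198]
ee_rot: [[-0.003, 0.026, -1.0], [-0.002, -1.0, -0.026], [-1.0, 0.002, 0.003]]
wrist_force: [0.5, 0.4, -3.3]
grip_width: 0.0288
t 7.5 pos [ 0.5718 -0.2606  0.2198] q [-0.465  0.19   1.729 -0.004  1.224  1.08 ] F [ 0.5  0.4 -3.3] g 0.0288
-> x 0.0963 y -0.0025 z -0.0018  ax -0.13 ay 0.16 az -0.14
```

View pics/f_s.png

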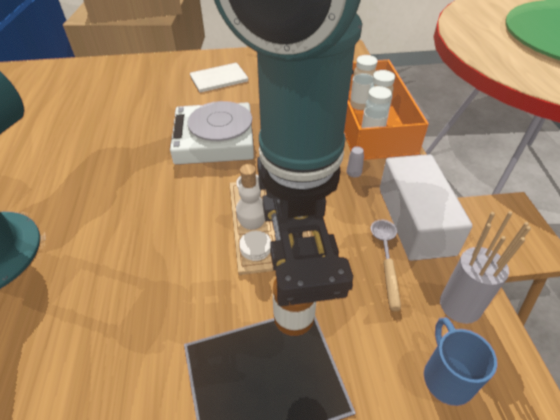

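```bash
python3 -m handwheel '[{"x":0.02,"y":-0.0025,"z":-0.0018,"ax":0,"ay":0,"az":0,"grip":10},{"x":0.045,"y":-0.0025,"z":-0.0018,"ax":0,"ay":0,"az":0,"grip":10},{"x":0.07,"y":-0.0025,"z":-0.0018,"ax":0,"ay":0,"az":0,"grip":10},{"x":0.085,"y":-0.0025,"z":-0.0018,"ax":0,"ay":0.1,"az":0,"grip":10},{"x":0.09,"y":-0.0025,"z":-0.0018,"ax":0,"ay":0.1,"az":0,"grip":10},{"x":0.093,"y":-0.0025,"z":-0.0018,"ax":0,"ay":0.1,"az":0,"grip":10},{"x":0.094,"y":-0.0025,"z":-0.0018,"ax":0,"ay":0.1,"az":0,"grip":10},{"x":0.094,"y":-0.0025,"z":-0.0018,"ax":0,"ay":0.1,"az":0,"grip":10}]'
python3 -c "
from h import *
go((.5733,-.2583,.1225),1.63)"
```

```text
t: 8.4
tool_pos: [0.5751, -0.2576, 0.1274]
ee_rot: [[0.002, 0.026, -1.0], [-0.003, -1.0, -0.026], [-1.0, 0.003, -0.002]]
wrist_force: [-0.1, -0.0, -4.7]
grip_width: 0.0296
t 8.4 pos [ 0.5751 -0.2576  0.1274] q [-0.46   0.268  1.814 -0.002  1.057  1.086] F [-0.1 -0.  -4.7] g 0.0296
-> x 0.0049 y 0.0007 z 0.0018  ax -0.13 ay -0.11 az -0.17
```

```bash
python3 -m handwheel '[{"x":0.002,"y":0,"z":0.001,"ax":0,"ay":-0.1,"az":-0.1,"grip":10},{"x":0.003,"y":0,"z":0.001,"ax":0,"ay":-0.1,"az":-0.1,"grip":10},{"x":0.004,"y":0,"z":0.001,"ax":0,"ay":-0.1,"az":-0.1,"grip":10},{"x":0.005,"y":0,"z":0.001,"ax":0,"ay":-0.1,"az":-0.1,"grip":10},{"x":0.005,"y":0,"z":0.001,"ax":0,"ay":-0.1,"az":-0.1,"grip":10},{"x":0.005,"y":0,"z":0.001,"ax":0,"ay":-0.1,"az":-0.1,"grip":10}]'
python3 -c "
from h import *
w()"
```

```text
t: 9.0
tool_pos: [0.5742, -0.2577, 0.1225]
ee_rot: [[0.0, 0.026, -1.0], [-0.001, -1.0, -0.026], [-1.0, 0.001, -0.0]]
wrist_force: [-0.8, -0.6, -3.3]
grip_width: 0.0294
t 9.0 pos [ 0.5742 -0.2577  0.1225] q [-4.610e-01  2.720e-01  1.818e+00 -1.000e-03  1.051e+00  1.084e+00] F [-0.8 -0.6 -3.3] g 0.0294
```

```bash
python3 -m handwheel '[{"x":0.001,"y":0,"z":0,"ax":0,"ay":0,"az":0,"grip":10},{"x":0.0015,"y":0,"z":0,"ax":0,"ay":0,"az":0,"grip":10},{"x":0.0015,"y":0,"z":0,"ax":0,"ay":0,"az":0,"grip":10}]'
```

```text
t: 9.3
tool_pos: [0.5748, -0.258, 0.1224]
ee_rot: [[0.002, 0.026, -1.0], [-0.002, -1.0, -0.026], [-1.0, 0.002, -0.002]]
wrist_force: [-1.8, 1.7, 7.0]
grip_width: 0.0292
```

```bash
python3 -c "
from h import *
o=w();np.savez('mat_bottle.npz',pos=o['tool_pos'],R=o['ee_rot'])"
python3 -m handwheel '[{"x":-0.0005,"y":0,"z":0,"ax":0,"ay":0,"az":0,"grip":60},{"x":-0.0005,"y":0,"z":0,"ax":0,"ay":0,"az":0,"grip":60},{"x":-0.0005,"y":0,"z":0,"ax":0,"ay":0,"az":0,"grip":80},{"x":-0.0005,"y":0,"z":0,"ax":0,"ay":0,"az":0,"grip":80},{"x":-0.02,"y":0,"z":0,"ax":0,"ay":0,"az":0,"grip":80},{"x":-0.05,"y":0,"z":0,"ax":0,"ay":0,"az":0,"grip":100},{"x":-0.09,"y":0,"z":0,"ax":0,"ay":0,"az":0,"grip":100},{"x":-0.09,"y":0,"z":0,"ax":0,"ay":0,"az":0,"grip":100}]'
python3 - <<'E'
from h import *
go((.5275,.01,.215),1.7)
s=snap("wrist");save("g_w.png",s["pixels"])
E
```

```text
t 9.3 pos [ 0.5748 -0.258   0.1224] q [-4.610e-01  2.730e-01  1.817e+00 -1.000e-03  1.049e+00  1.084e+00] F [-1.8  1.7  7. ] g 0.0292
t: 10.1
tool_pos: [0.5782, -0.2595, 0.2193]
ee_rot: [[0.012, 0.026, -1.0], [-0.007, -1.0, -0.026], [-1.0, 0.007, -0.012]]
wrist_force: [-0.1, 0.1, 0.1]
grip_width: 0.0878
t 10.1 pos [ 0.5782 -0.2595  0.2193] q [-4.610e-01  1.910e-01  1.729e+00 -1.000e-03  1.208e+00  1.084e+00] F [-0.1  0.1  0.1] g 0.0878
-> x 0.0018 y -0.2708 z 0.0437  ax -0.20 ay -0.68 az -0.42
```

View pics/g_w.png

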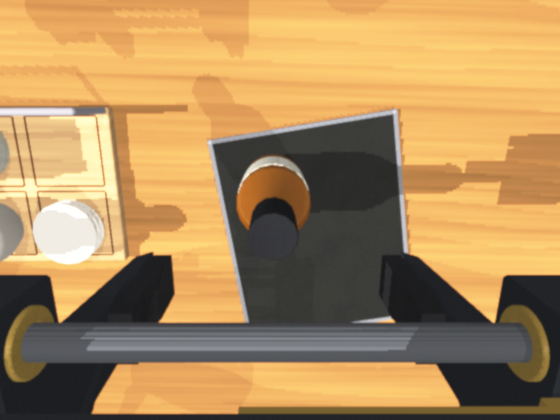

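```bash
python3 -m handwheel '[{"x":0,"y":-0.03,"z":0.005,"ax":0,"ay":-0.5,"az":-0.4,"grip":100},{"x":0,"y":-0.07,"z":0.012,"ax":0,"ay":-0.68,"az":-0.4,"grip":100},{"x":0,"y":-0.115,"z":0.019,"ax":0,"ay":-0.68,"az":-0.4,"grip":100},{"x":0,"y":-0.16,"z":0.026,"ax":0,"ay":-0.68,"az":-0.4,"grip":100},{"x":0,"y":-0.205,"z":0.033,"ax":0,"ay":-0.68,"az":-0.4,"grip":100},{"x":0,"y":-0.245,"z":0.04,"ax":0,"ay":-0.68,"az":-0.4,"grip":100},{"x":0.002,"y":-0.2708,"z":0.0437,"ax":-0.2,"ay":-0.68,"az":-0.42,"grip":100},{"x":0.002,"y":-0.2708,"z":0.0437,"ax":-0.2,"ay":-0.68,"az":-0.42,"grip":100},{"x":0.002,"y":-0.2708,"z":0.0437,"ax":-0.2,"ay":-0.68,"az":-0.42,"grip":100}]'
python3 - <<'E'
from h import *
go((.527,.0095,.118),1.7)
s=snap("wrist");save("h_w.png",s["pixels"]);np.savez("h_w.npz",**{k:s[k] for k in("R","t","fx","fy","cx","cy")})
print(proj(s,[(.527,.0095,.152),(.529,.0104,.012)]))
E
```

```text
t: 11.05
tool_pos: [0.5255, 0.0109, 0.2113]
ee_rot: [[-0.006, 0.031, -0.999], [0.001, -1.0, -0.031], [-1.0, -0.001, 0.005]]
wrist_force: [0.1, -0.5, -0.5]
grip_width: 0.0881
t 11.05 pos [0.5255 0.0109 0.2113] q [-2.700e-02  4.000e-03  1.949e+00  1.000e-03  1.195e+00  1.512e+00] F [ 0.1 -0.5 -0.5] g 0.0881
-> x 0.0933 y 0.0016 z -0.0020  ax 0.09 ay 0.31 az 0.08
[[280.72102365 225.30534113]
 [278.33157813 173.94074287]]
```

View pics/h_w.png

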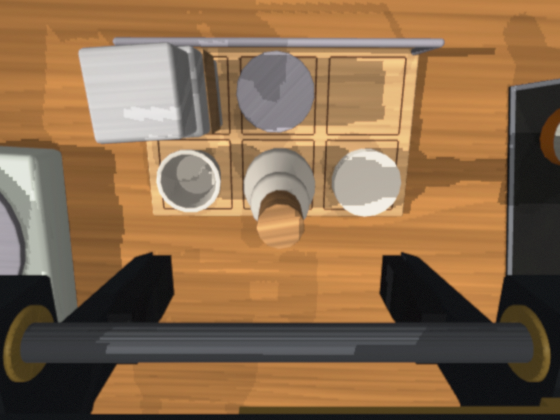

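```bash
python3 -m handwheel '[{"x":0.02,"y":0.0015,"z":-0.002,"ax":0,"ay":0.2,"az":0,"grip":100},{"x":0.045,"y":0.0015,"z":-0.002,"ax":0,"ay":0.2,"az":0,"grip":100},{"x":0.07,"y":0.0015,"z":-0.002,"ax":0,"ay":0.3,"az":0,"grip":100},{"x":0.09,"y":0.0015,"z":-0.002,"ax":0,"ay":0.3,"az":0,"grip":100},{"x":0.0935,"y":0.0015,"z":-0.002,"ax":0,"ay":0.3,"az":0,"grip":100},{"x":0.0935,"y":0.0015,"z":-0.002,"ax":0,"ay":0.3,"az":0,"grip":100},{"x":0.0935,"y":0.0015,"z":-0.002,"ax":0,"ay":0.3,"az":0,"grip":100}]'
python3 -c "
from h import *
go((.527,.0096,.118),1.7)"
```

```text
t: 11.8
tool_pos: [0.5284, 0.0082, 0.1191]
ee_rot: [[0.002, 0.029, -1.0], [0.001, -1.0, -0.029], [-1.0, -0.001, -0.002]]
wrist_force: [0.0, 0.2, 1.1]
grip_width: 0.0883
t 11.8 pos [0.5284 0.0082 0.1191] q [-3.300e-02  9.500e-02  2.037e+00  2.000e-03  1.009e+00  1.509e+00] F [0.  0.2 1.1] g 0.0883
-> x 0.0011 y -0.0015 z 0.0014  ax -0.04 ay -0.11 az 0.07
```

```bash
python3 -m handwheel '[{"x":0.001,"y":-0.0015,"z":0.0014,"ax":0,"ay":-0.1,"az":0,"grip":100},{"x":0.001,"y":-0.0015,"z":0.0014,"ax":0,"ay":-0.1,"az":0,"grip":100},{"x":0.001,"y":-0.0015,"z":0.0014,"ax":0,"ay":-0.1,"az":0,"grip":100}]'
python3 -c "
from h import *
go((.527,.0096,.118),1.7)"
```

```text
t: 12.1
tool_pos: [0.5275, 0.0097, 0.119]
ee_rot: [[0.002, 0.029, -1.0], [0.001, -1.0, -0.029], [-1.0, -0.001, -0.002]]
wrist_force: [-0.1, 0.3, -0.4]
grip_width: 0.0881
t 12.1 pos [0.5275 0.0097 0.119 ] q [-3.000e-02  9.300e-02  2.038e+00  1.000e-03  1.008e+00  1.511e+00] F [-0.1  0.3 -0.4] g 0.0881
-> x 0.0010 y 0.0001 z 0.0005  ax -0.03 ay -0.10 az 0.06
```

```bash
python3 -m handwheel '[{"x":0,"y":0,"z":0,"ax":0,"ay":0,"az":0,"grip":45},{"x":0,"y":0,"z":0,"ax":0,"ay":0,"az":0,"grip":45},{"x":0,"y":0,"z":0,"ax":0,"ay":0,"az":0,"grip":45},{"x":0,"y":0,"z":0,"ax":0,"ay":0,"az":0,"grip":45},{"x":0,"y":0,"z":0,"ax":0,"ay":0,"az":0,"grip":20},{"x":0,"y":0,"z":0,"ax":0,"ay":0,"az":0,"grip":20},{"x":0,"y":0,"z":0,"ax":0,"ay":0,"az":0,"grip":20},{"x":0,"y":0,"z":0,"ax":0,"ay":0,"az":0,"grip":20}]' 5
python3 -m handwheel '[{"x":0,"y":0,"z":0,"ax":0,"ay":0,"az":0,"grip":10},{"x":0,"y":0,"z":0,"ax":0,"ay":0,"az":0,"grip":10},{"x":0,"y":0,"z":0,"ax":0,"ay":0,"az":0,"grip":10}]' 30
python3 - <<'E'
from h import *
o=w();np.savez("grip_flask.npz",pos=o["tool_pos"],R=o["ee_rot"])
p=o["tool_pos"]; go((.5276,-.3384,p[2]),1.7); go((.5276,-.3384,p[2]-.008),1.7)
E
```

```text
t: 12.9
tool_pos: [0.5275, 0.0096, 0.119]
ee_rot: [[0.002, 0.029, -1.0], [0.001, -1.0, -0.029], [-1.0, -0.001, -0.002]]
wrist_force: [-0.3, -0.5, -0.5]
grip_width: 0.0278
t: 13.2
tool_pos: [0.5275, 0.0095, 0.1189]
ee_rot: [[0.002, 0.029, -1.0], [0.001, -1.0, -0.029], [-1.0, -0.001, -0.002]]
wrist_force: [-0.3, 0.1, 0.3]
grip_width: 0.027
t 13.2 pos [0.5275 0.0095 0.1189] q [-3.000e-02  9.300e-02  2.038e+00  1.000e-03  1.008e+00  1.511e+00] F [-0.3  0.1  0.3] g 0.027
t 13.2 pos [0.5275 0.0095 0.1189] q [-3.000e-02  9.300e-02  2.038e+00  1.000e-03  1.008e+00  1.511e+00] F [-0.3  0.1  0.3] g 0.027
-> x -0.0003 y 0.3477 z 0.0101  ax -0.03 ay -0.09 az 0.04
t 13.2 pos [0.5275 0.0095 0.1189] q [-3.000e-02  9.300e-02  2.038e+00  1.000e-03  1.008e+00  1.511e+00] F [-0.3  0.1  0.3] g 0.027
-> x 0.0077 y 0.3477 z 0.0101  ax -0.03 ay -0.09 az 0.04
```

```bash
python3 -m handwheel '[{"x":-0.01,"y":0,"z":0,"ax":0,"ay":0,"az":0,"grip":10},{"x":-0.03,"y":0,"z":0,"ax":0,"ay":0,"az":0,"grip":10},{"x":-0.055,"y":0.005,"z":0.005,"ax":0,"ay":0,"az":0,"grip":10},{"x":-0.07,"y":0.025,"z":0.015,"ax":0,"ay":0,"az":0,"grip":10},{"x":-0.08,"y":0.055,"z":0.03,"ax":0,"ay":0,"az":0,"grip":10},{"x":-0.08,"y":0.085,"z":0.045,"ax":0,"ay":0,"az":0,"grip":10},{"x":-0.08,"y":0.12,"z":0.06,"ax":0,"ay":0,"az":0,"grip":10},{"x":-0.08,"y":0.155,"z":0.065,"ax":0,"ay":0,"az":0,"grip":10},{"x":-0.08,"y":0.19,"z":0.07,"ax":0,"ay":0,"az":0,"grip":10},{"x":-0.08,"y":0.225,"z":0.07,"ax":0,"ay":0,"az":0,"grip":10},{"x":-0.08,"y":0.245,"z":0.07,"ax":0,"ay":0,"az":0,"grip":10},{"x":-0.08,"y":0.25,"z":0.07,"ax":0,"ay":0,"az":0,"grip":10}]'
python3 -c "
from h import *
go((.47,-.3384,.2),1.7);go((.5276,-.3384,.2),1.7);go((.5276,-.3384,.111),1.7)"
```

```text
t: 14.4
tool_pos: [0.4644, -0.2444, 0.1988]
ee_rot: [[0.001, 0.027, -1.0], [0.0, -1.0, -0.027], [-1.0, -0.0, -0.001]]
wrist_force: [0.3, 0.6, -3.6]
grip_width: 0.0275
t 14.4 pos [ 0.4644 -0.2444  0.1988] q [-5.330e-01  8.000e-03  1.968e+00  1.000e-03  1.164e+00  1.011e+00] F [ 0.3  0.6 -3.6] g 0.0275
-> x -0.0013 y 0.0941 z -0.0031  ax -0.18 ay -0.08 az 0.03
t 14.4 pos [ 0.4644 -0.2444  0.1988] q [-5.330e-01  8.000e-03  1.968e+00  1.000e-03  1.164e+00  1.011e+00] F [ 0.3  0.6 -3.6] g 0.0275
-> x -0.0012 y 0.0956 z -0.0607  ax -0.18 ay -0.08 az 0.03
t 14.4 pos [ 0.4644 -0.2444  0.1988] q [-5.330e-01  8.000e-03  1.968e+00  1.000e-03  1.164e+00  1.011e+00] F [ 0.3  0.6 -3.6] g 0.0275
-> x 0.0878 y 0.0956 z -0.0606  ax -0.18 ay -0.08 az 0.03
```

```bash
python3 -m handwheel '[{"x":0,"y":0.03,"z":0,"ax":0,"ay":0,"az":0,"grip":10},{"x":0,"y":0.06,"z":-0.003,"ax":0,"ay":0,"az":0,"grip":10},{"x":0,"y":0.085,"z":-0.02,"ax":0,"ay":0,"az":0,"grip":10},{"x":0,"y":0.0956,"z":-0.045,"ax":0,"ay":0,"az":0,"grip":10},{"x":0,"y":0.0956,"z":-0.0606,"ax":0,"ay":0,"az":0,"grip":10},{"x":0.02,"y":0.0956,"z":-0.0606,"ax":0,"ay":0,"az":0,"grip":10},{"x":0.045,"y":0.0956,"z":-0.0606,"ax":0,"ay":0,"az":0,"grip":10},{"x":0.07,"y":0.0956,"z":-0.0606,"ax":0,"ay":0,"az":0,"grip":10},{"x":0.08,"y":0.0956,"z":-0.0606,"ax":0,"ay":0,"az":0,"grip":10},{"x":0.084,"y":0.0956,"z":-0.0606,"ax":0,"ay":0,"az":0,"grip":10},{"x":0.084,"y":0.0956,"z":-0.0606,"ax":0,"ay":0,"az":0,"grip":10}]'
python3 -c "
from h import *
go((.5276,-.3384,.110),1.7)"
```

```text
t: 15.5
tool_pos: [0.5277, -0.3376, 0.1149]
ee_rot: [[0.001, 0.027, -1.0], [0.001, -1.0, -0.027], [-1.0, -0.001, -0.001]]
wrist_force: [-0.4, -0.2, -3.3]
grip_width: 0.0274
t 15.5 pos [ 0.5277 -0.3376  0.1149] q [-0.61   0.275  1.829  0.002  1.037  0.933] F [-0.4 -0.2 -3.3] g 0.0274
-> x 0.0049 y 0.0008 z 0.0001  ax -0.14 ay -0.06 az 0.05
```

Expected contact at z ≈ 0.111.

```bash
python3 -m handwheel '[{"x":0.002,"y":0,"z":0,"ax":0,"ay":0,"az":0,"grip":10},{"x":0.0035,"y":0,"z":0,"ax":0,"ay":0,"az":0,"grip":10},{"x":0.0045,"y":0,"z":0,"ax":0,"ay":0,"az":0,"grip":10},{"x":0.005,"y":0,"z":0,"ax":0,"ay":0,"az":0,"grip":10},{"x":0.005,"y":0,"z":0,"ax":0,"ay":0,"az":0,"grip":10},{"x":0.005,"y":0,"z":0,"ax":0,"ay":0,"az":0,"grip":10}]'
```

```text
t: 16.1
tool_pos: [0.5283, -0.3381, 0.1109]
ee_rot: [[0.002, 0.027, -1.0], [0.0, -1.0, -0.027], [-1.0, 0.0, -0.002]]
wrist_force: [-0.1, -0.1, 2.2]
grip_width: 0.027
```

Contact. Release and go to the tin.

```bash
python3 -c "
from h import *
o=w();np.savez('mat_flask.npz',pos=o['tool_pos'],R=o['ee_rot'])"
python3 -m handwheel '[{"x":0,"y":0,"z":0,"ax":0,"ay":0,"az":0,"grip":60},{"x":0,"y":0,"z":0,"ax":0,"ay":0,"az":0,"grip":60},{"x":0,"y":0,"z":0,"ax":0,"ay":0,"az":0,"grip":75},{"x":0,"y":0,"z":0,"ax":0,"ay":0,"az":0,"grip":75},{"x":-0.02,"y":0,"z":0,"ax":0,"ay":0,"az":0,"grip":75},{"x":-0.05,"y":0,"z":0,"ax":0,"ay":0,"az":0,"grip":100},{"x":-0.09,"y":0,"z":0,"ax":0,"ay":0,"az":0,"grip":100},{"x":-0.115,"y":0,"z":0,"ax":0,"ay":0,"az":0,"grip":100},{"x":-0.115,"y":0,"z":0,"ax":0,"ay":0,"az":0,"grip":100}]'
python3 - <<'E'
from h import *
go((.560,.085,.225),1.7)
s=snap("wrist");save("i_w.png",s["pixels"])
E
```

```text
t 16.1 pos [ 0.5283 -0.3381  0.1109] q [-0.61   0.28   1.832  0.002  1.028  0.933] F [-0.1 -0.1  2.2] g 0.027
t: 17.0
tool_pos: [0.5305, -0.3398, 0.2314]
ee_rot: [[0.01, 0.027, -1.0], [-0.005, -1.0, -0.027], [-1.0, 0.006, -0.01]]
wrist_force: [1.4, 0.4, 0.6]
grip_width: 0.0879
t 17.0 pos [ 0.5305 -0.3398  0.2314] q [-6.100e-01  1.770e-01  1.722e+00  1.000e-03  1.231e+00  9.330e-01] F [1.4 0.4 0.6] g 0.0879
-> x 0.0045 y -0.4239 z -0.0409  ax -0.15 ay -0.56 az -0.32
```

View pics/i_w.png

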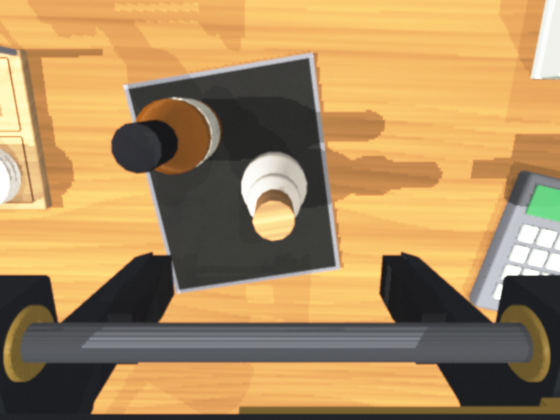

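```bash
python3 -m handwheel '[{"x":0,"y":-0.04,"z":0,"ax":0,"ay":-0.5,"az":-0.3,"grip":100},{"x":0,"y":-0.085,"z":-0.005,"ax":0,"ay":-0.56,"az":-0.3,"grip":100},{"x":0,"y":-0.13,"z":-0.01,"ax":0,"ay":-0.56,"az":-0.3,"grip":100},{"x":0,"y":-0.175,"z":-0.02,"ax":0,"ay":-0.56,"az":-0.3,"grip":100},{"x":0,"y":-0.22,"z":-0.02,"ax":0,"ay":-0.56,"az":-0.3,"grip":100},{"x":0,"y":-0.265,"z":-0.03,"ax":0,"ay":-0.56,"az":-0.3,"grip":100},{"x":0,"y":-0.31,"z":-0.035,"ax":0,"ay":-0.56,"az":-0.3,"grip":100},{"x":0,"y":-0.355,"z":-0.04,"ax":0,"ay":-0.56,"az":-0.3,"grip":100},{"x":0.004,"y":-0.395,"z":-0.041,"ax":0,"ay":-0.56,"az":-0.3,"grip":100},{"x":0.004,"y":-0.424,"z":-0.041,"ax":-0.15,"ay":-0.56,"az":-0.3,"grip":100},{"x":0.004,"y":-0.424,"z":-0.041,"ax":-0.15,"ay":-0.56,"az":-0.3,"grip":100},{"x":0.004,"y":-0.424,"z":-0.041,"ax":-0.15,"ay":-0.56,"az":-0.3,"grip":100}]'
python3 - <<'E'
from h import *
w();s=snap("wrist");save("j_w.png",s["pixels"]);save("j_z.png",s["pixels"],(150,60,410,260),3);np.savez("j_w.npz",**{k:s[k] for k in("R","t","fx","fy","cx","cy")})
E
```

```text
t: 18.25
tool_pos: [0.5577, 0.0862, 0.2215]
ee_rot: [[-0.007, 0.032, -0.999], [0.001, -0.999, -0.032], [-1.0, -0.001, 0.007]]
wrist_force: [1.1, -0.9, -0.1]
grip_width: 0.0882
t 18.25 pos [0.5577 0.0862 0.2215] q [0.108 0.071 1.859 0.002 1.217 1.647] F [ 1.1 -0.9 -0.1] g 0.0882
```

View pics/j_z.png

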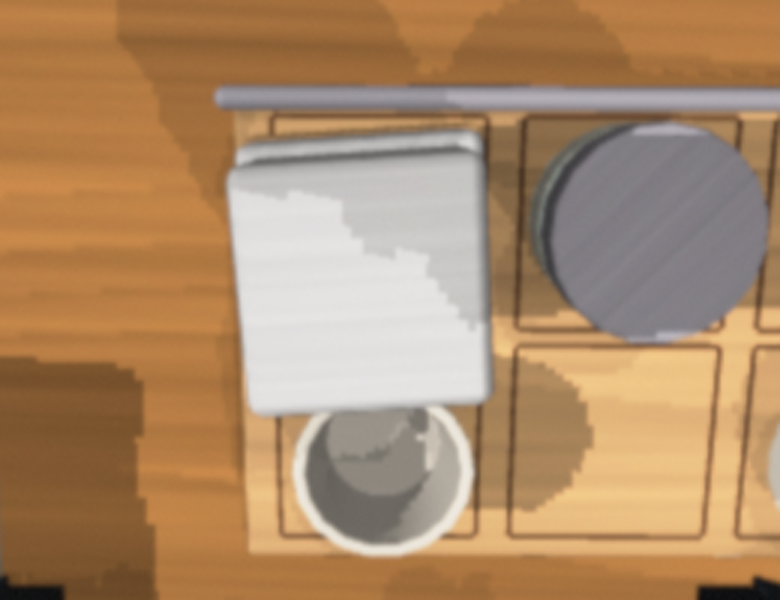

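```bash
python3 - <<'E'
from h import *
s=dict(np.load("j_w.npz"))
f=lambda p:np.array(p,float)/3+[150,60]
t=ray(s,f([(228,172),(484,150),(493,400),(251,415)]),.147);print("tin",t.round(4),t.mean(0).round(4))
for a_,b_ in[(0,1),(3,2)]:
    e=t[a_]-t[b_];print(np.degrees(np.arctan2(-e[0],e[1])),np.linalg.norm(e))
for a_,b_ in[(0,3),(1,2)]:
    e=t[a_]-t[b_];print(np.degrees(np.arctan2(e[1],e[0])),np.linalg.norm(e))
b=ray(s,f([(215,97),(780,97)]),.068);e=b[0]-b[1];print("rail yaw",np.degrees(np.arctan2(-e[0],e[1])))
print("jar",ray(s,f([(659,232)]),.067))
print("board FL",ray(s,f([(248,553)]),.012))
E
```

```text
tin [[0.6173 0.1177 0.147 ]
 [0.6229 0.0698 0.147 ]
 [0.5748 0.0651 0.147 ]
 [0.5701 0.1133 0.147 ]] [0.5963 0.0915 0.147 ]
6.685762937541922 0.04823899716507025
5.593717749585478 0.04841256465682118
5.320531746473674 0.047402172726261835
5.541921141416754 0.04832102286260166
rail yaw 1.9153692697002418
jar [[0.60139647 0.0157881  0.067     ]]
board FL [[0.48561572 0.12894935 0.012     ]]
```

```bash
python3 -c "
from h import *
go((.5963,.0912,.22),5.7)"
```

```text
t 18.3 pos [0.558  0.0854 0.2219] q [0.107 0.071 1.859 0.002 1.217 1.647] F [-0.3  0.2 -0.7] g 0.088
-> x 0.0017 y -0.0046 z -0.0385  ax -3.97 ay 0.33 az 0.09
```

```bash
python3 -m handwheel '[{"x":0,"y":-0.003,"z":-0.02,"ax":-2,"ay":0.3,"az":0,"grip":100},{"x":0.01,"y":-0.0046,"z":-0.0385,"ax":-3.97,"ay":0.3,"az":0,"grip":100},{"x":0.04,"y":-0.0046,"z":-0.0385,"ax":-3.97,"ay":0.3,"az":0,"grip":100},{"x":0.06,"y":-0.0046,"z":-0.0385,"ax":-3.97,"ay":0.3,"az":0,"grip":100},{"x":0.06,"y":-0.0046,"z":-0.0385,"ax":-3.97,"ay":0.3,"az":0,"grip":100},{"x":0.06,"y":-0.0046,"z":-0.0385,"ax":-3.97,"ay":0.3,"az":0,"grip":100}]'
python3 - <<'E'
from h import *
go((.5963,.0912,.11),5.7)
s=snap("wrist");save("k_w.png",s["pixels"]);print(proj(s,[(.5963,.0912,.147)]))
E
```

```text
t: 18.9
tool_pos: [0.5957, 0.0899, 0.1612]
ee_rot: [[-0.002, 0.098, -0.995], [0.001, -0.995, -0.098], [-1.0, -0.001, 0.002]]
wrist_force: [1.0, 0.3, 0.4]
grip_width: 0.0877
t 18.9 pos [0.5957 0.0899 0.1612] q [0.108 0.189 1.843 0.002 1.112 1.58 ] F [1.  0.3 0.4] g 0.0877
-> x 0.0512 y -0.0012 z -0.0009  ax -0.10 ay 0.12 az 0.08
[[275.93912454 259.2144162 ]]
```

View pics/k_w.png

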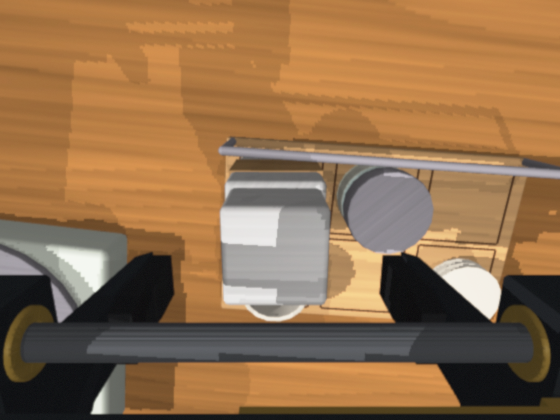

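```bash
python3 -m handwheel '[{"x":0.02,"y":-0.0015,"z":-0.0009,"ax":-0.1,"ay":0.1,"az":0,"grip":100},{"x":0.04,"y":-0.0015,"z":-0.0009,"ax":-0.1,"ay":0.1,"az":0,"grip":100},{"x":0.05,"y":-0.0015,"z":-0.0009,"ax":-0.1,"ay":0.1,"az":0,"grip":100},{"x":0.05,"y":-0.0015,"z":-0.0009,"ax":-0.1,"ay":0.1,"az":0,"grip":100},{"x":0.05,"y":-0.0015,"z":-0.0009,"ax":-0.1,"ay":0.1,"az":0,"grip":100}]'
python3 -c "
from h import *
go((.5963,.0914,.11),5.7)"
```

```text
t: 19.45
tool_pos: [0.598, 0.0919, 0.1136]
ee_rot: [[0.003, 0.1, -0.995], [0.002, -0.995, -0.1], [-1.0, -0.001, -0.004]]
wrist_force: [-0.2, 0.4, 0.3]
grip_width: 0.0884
t 19.45 pos [0.598  0.0919 0.1136] q [0.11  0.237 1.88  0.002 1.02  1.581] F [-0.2  0.4  0.3] g 0.0884
-> x 0.0035 y 0.0003 z 0.0017  ax 0.01 ay -0.20 az 0.08
```

```bash
python3 -m handwheel '[{"x":0.0025,"y":0.0003,"z":0.001,"ax":0,"ay":-0.2,"az":0,"grip":100},{"x":0.0025,"y":0.0003,"z":0.001,"ax":0,"ay":-0.2,"az":0,"grip":75},{"x":0.0025,"y":0.0003,"z":0.001,"ax":0,"ay":-0.2,"az":0,"grip":65},{"x":0.0025,"y":0.0003,"z":0.001,"ax":0,"ay":-0.2,"az":0,"grip":65},{"x":0.0025,"y":0.0003,"z":0.001,"ax":0,"ay":-0.2,"az":0,"grip":45},{"x":0.0025,"y":0.0003,"z":0.001,"ax":0,"ay":-0.2,"az":0,"grip":45},{"x":0.0025,"y":0.0003,"z":0.001,"ax":0,"ay":-0.2,"az":0,"grip":45},{"x":0.0025,"y":0.0003,"z":0.001,"ax":0,"ay":-0.2,"az":0,"grip":45}]' 5
python3 -m handwheel '[{"x":0,"y":0,"z":0,"ax":0,"ay":0,"az":0,"grip":35},{"x":0,"y":0,"z":0,"ax":0,"ay":0,"az":0,"grip":35},{"x":0,"y":0,"z":0,"ax":0,"ay":0,"az":0,"grip":35}]' 25
python3 - <<'E'
from h import *
o=w();np.savez("grip_tin.npz",pos=o["tool_pos"],R=o["ee_rot"])
p=o["tool_pos"]; print(o["ee_rot"].round(4));go((.4555,-.281,p[2]),5.7)
E
```

```text
t: 20.25
tool_pos: [0.5971, 0.0914, 0.1111]
ee_rot: [[-0.0, 0.1, -0.995], [0.001, -0.995, -0.1], [-1.0, -0.001, -0.0]]
wrist_force: [-0.4, 0.1, 0.3]
grip_width: 0.0502
t: 20.55
tool_pos: [0.5971, 0.0914, 0.1111]
ee_rot: [[-0.0, 0.1, -0.995], [0.001, -0.995, -0.1], [-1.0, -0.001, -0.0]]
wrist_force: [0.5, 0.3, 0.5]
grip_width: 0.05
t 20.55 pos [0.5971 0.0914 0.1111] q [0.11  0.24  1.882 0.002 1.019 1.58 ] F [0.5 0.3 0.5] g 0.05
[[-1.00e-04  9.95e-02 -9.95e-01]
 [ 1.40e-03 -9.95e-01 -9.95e-02]
 [-1.00e+00 -1.40e-03 -1.00e-04]]
t 20.55 pos [0.5971 0.0914 0.1111] q [0.11  0.24  1.882 0.002 1.019 1.58 ] F [0.5 0.3 0.5] g 0.05
-> x -0.0005 y 0.3565 z 0.1779  ax 0.01 ay -0.00 az 0.08
```

```bash
python3 -m handwheel '[{"x":-0.01,"y":0,"z":0,"ax":0,"ay":0,"az":0,"grip":35},{"x":-0.035,"y":0,"z":0,"ax":0,"ay":0,"az":0,"grip":35},{"x":-0.06,"y":0,"z":0,"ax":0,"ay":0,"az":0,"grip":35},{"x":-0.085,"y":0.005,"z":0.008,"ax":0,"ay":0,"az":0,"grip":35},{"x":-0.09,"y":0.025,"z":0.03,"ax":0,"ay":0,"az":0,"grip":35},{"x":-0.09,"y":0.055,"z":0.055,"ax":0,"ay":0,"az":0,"grip":35},{"x":-0.09,"y":0.09,"z":0.08,"ax":0,"ay":0,"az":0,"grip":35},{"x":-0.09,"y":0.125,"z":0.105,"ax":0,"ay":0,"az":0,"grip":35},{"x":-0.09,"y":0.16,"z":0.13,"ax":0,"ay":0,"az":0,"grip":35},{"x":-0.09,"y":0.2,"z":0.15,"ax":0,"ay":0,"az":0,"grip":35},{"x":-0.09,"y":0.235,"z":0.165,"ax":0,"ay":0,"az":0,"grip":35},{"x":-0.09,"y":0.25,"z":0.17,"ax":0,"ay":0,"az":0,"grip":35}]'
python3 -c "
from h import *
go((.4555,-.281,.2),5.7)"
```

```text
t: 21.75
tool_pos: [0.4513, -0.1769, 0.2013]
ee_rot: [[-0.0, 0.097, -0.995], [0.0, -0.995, -0.097], [-1.0, -0.0, 0.0]]
wrist_force: [1.1, 0.1, -1.6]
grip_width: 0.0499
t 21.75 pos [ 0.4513 -0.1769  0.2013] q [-0.425 -0.073  2.042  0.     1.173  1.048] F [ 1.1  0.1 -1.6] g 0.0499
-> x 0.0012 y 0.1040 z 0.0060  ax -0.13 ay 0.00 az 0.01
```

```bash
python3 -m handwheel '[{"x":0,"y":0.03,"z":0.002,"ax":0,"ay":0,"az":0,"grip":35},{"x":0,"y":0.065,"z":0.004,"ax":0,"ay":0,"az":0,"grip":35},{"x":0,"y":0.095,"z":0.006,"ax":0,"ay":0,"az":0,"grip":35},{"x":0.005,"y":0.104,"z":0.006,"ax":0,"ay":0,"az":0,"grip":35},{"x":0.025,"y":0.104,"z":0.006,"ax":0,"ay":0,"az":0,"grip":35},{"x":0.05,"y":0.104,"z":0.006,"ax":0,"ay":0,"az":0,"grip":35},{"x":0.075,"y":0.104,"z":0.006,"ax":0,"ay":0,"az":0,"grip":35},{"x":0.088,"y":0.104,"z":0.006,"ax":0,"ay":0,"az":0,"grip":35},{"x":0.094,"y":0.104,"z":0.006,"ax":0,"ay":0,"az":0,"grip":35},{"x":0.094,"y":0.104,"z":0.006,"ax":0,"ay":0,"az":0,"grip":35},{"x":0.094,"y":0.104,"z":0.006,"ax":0,"ay":0,"az":0,"grip":35}]'
python3 -c "
from h import *
go((.4555,-.281,.1021),5.7)"
```

```text
t: 22.85
tool_pos: [0.4562, -0.2812, 0.1083]
ee_rot: [[0.001, 0.097, -0.995], [-0.001, -0.995, -0.097], [-1.0, 0.001, -0.001]]
wrist_force: [0.8, -0.2, -1.7]
grip_width: 0.0499
t 22.85 pos [ 0.4562 -0.2812  0.1083] q [-0.599  0.121  2.029  0.     0.989  0.874] F [ 0.8 -0.2 -1.7] g 0.0499
-> x 0.0062 y -0.0003 z 0.0007  ax -0.12 ay -0.07 az -0.04
```

```bash
python3 -m handwheel '[{"x":0.003,"y":0,"z":0,"ax":0,"ay":0,"az":0,"grip":35},{"x":0.0045,"y":0,"z":0,"ax":0,"ay":0,"az":0,"grip":35},{"x":0.0055,"y":0,"z":0,"ax":0,"ay":0,"az":0,"grip":35},{"x":0.0062,"y":0,"z":0,"ax":0,"ay":0,"az":0,"grip":35},{"x":0.0062,"y":0,"z":0,"ax":0,"ay":0,"az":0,"grip":35},{"x":0.0062,"y":0,"z":0,"ax":0,"ay":0,"az":0,"grip":35}]'
```

```text
t: 23.45
tool_pos: [0.4568, -0.2816, 0.1031]
ee_rot: [[0.002, 0.097, -0.995], [-0.001, -0.995, -0.097], [-1.0, 0.001, -0.002]]
wrist_force: [-0.6, 1.0, 7.1]
grip_width: 0.0499
```

```bash
python3 -c "
from h import *
o=w();np.savez('mat_tin.npz',pos=o['tool_pos'],R=o['ee_rot'])"
python3 -m handwheel '[{"x":-0.0005,"y":0,"z":0,"ax":0,"ay":0,"az":0,"grip":85},{"x":-0.0005,"y":0,"z":0,"ax":0,"ay":0,"az":0,"grip":85},{"x":-0.0005,"y":0,"z":0,"ax":0,"ay":0,"az":0,"grip":85},{"x":-0.0005,"y":0,"z":0,"ax":0,"ay":0,"az":0,"grip":85},{"x":-0.02,"y":0,"z":0,"ax":0,"ay":0,"az":0,"grip":85},{"x":-0.05,"y":0,"z":0,"ax":0,"ay":0,"az":0,"grip":100},{"x":-0.09,"y":0,"z":0,"ax":0,"ay":0,"az":0,"grip":100},{"x":-0.1,"y":0,"z":0,"ax":0,"ay":0,"az":0,"grip":100},{"x":-0.1,"y":0,"z":0,"ax":0,"ay":0,"az":0,"grip":100}]'
python3 - <<'E'
from h import *
go((.59,.013,.2),1.8)
s=snap("wrist");save("l_w.png",s["pixels"])
s=snap("side");save("l_s.png",s["pixels"])
E
```

```text
t 23.45 pos [ 0.4568 -0.2816  0.1031] q [-0.599  0.128  2.033  0.     0.978  0.874] F [-0.6  1.   7.1] g 0.0499
t: 24.35
tool_pos: [0.4579, -0.2824, 0.2054]
ee_rot: [[0.007, 0.097, -0.995], [-0.004, -0.995, -0.097], [-1.0, 0.005, -0.006]]
wrist_force: [0.4, -0.6, 0.2]
grip_width: 0.0883
t 24.35 pos [ 0.4579 -0.2824  0.2054] q [-0.599  0.024  1.94   0.     1.17   0.874] F [ 0.4 -0.6  0.2] g 0.0883
-> x 0.0050 y -0.2811 z -0.1601  ax 3.78 ay -0.36 az -0.25
```

View pics/l_w.png

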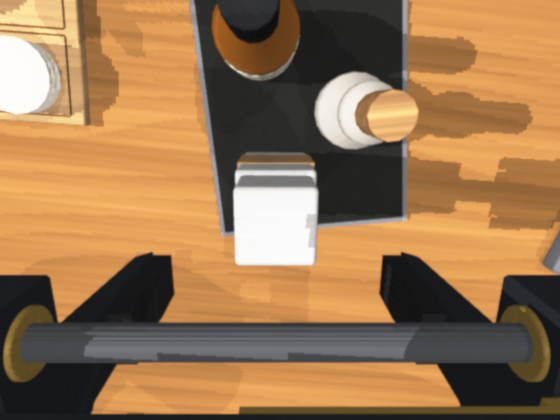

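View pics/l_s.png

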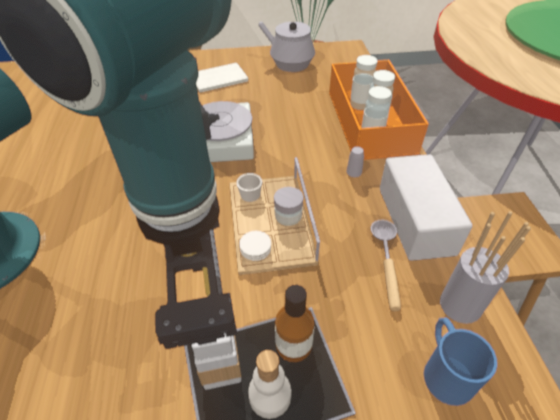

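```bash
python3 -m handwheel '[{"x":0,"y":-0.035,"z":-0.015,"ax":1,"ay":-0.36,"az":-0.25,"grip":100},{"x":0,"y":-0.075,"z":-0.035,"ax":2,"ay":-0.36,"az":-0.25,"grip":100},{"x":0,"y":-0.115,"z":-0.06,"ax":3,"ay":-0.36,"az":-0.25,"grip":100},{"x":0,"y":-0.155,"z":-0.085,"ax":3.78,"ay":-0.36,"az":-0.25,"grip":100},{"x":0,"y":-0.195,"z":-0.11,"ax":3.78,"ay":-0.36,"az":-0.25,"grip":100},{"x":0,"y":-0.235,"z":-0.135,"ax":3.78,"ay":-0.36,"az":-0.25,"grip":100},{"x":0.005,"y":-0.265,"z":-0.15,"ax":3.78,"ay":-0.36,"az":-0.25,"grip":100},{"x":0.005,"y":-0.281,"z":-0.16,"ax":3.78,"ay":-0.36,"az":-0.25,"grip":100},{"x":0.005,"y":-0.281,"z":-0.16,"ax":3.78,"ay":-0.36,"az":-0.25,"grip":100},{"x":0.005,"y":-0.281,"z":-0.16,"ax":3.78,"ay":-0.36,"az":-0.25,"grip":100}]'
python3 - <<'E'
from h import *
go((.601,.014,.2),1.8)
s=snap("wrist");save("n_w.png",s["pixels"]);save("n_z.png",s["pixels"],(130,80,420,280),2.7);np.savez("n_w.npz",**{k:s[k] for k in("R","t","fx","fy","cx","cy")})
E
```

```text
t: 25.45
tool_pos: [0.587, 0.0136, 0.1956]
ee_rot: [[-0.008, 0.032, -0.999], [0.003, -0.999, -0.032], [-1.0, -0.003, 0.008]]
wrist_force: [0.5, -1.1, -0.2]
grip_width: 0.0882
t 25.45 pos [0.587  0.0136 0.1956] q [-0.021  0.135  1.839  0.003  1.176  1.517] F [ 0.5 -1.1 -0.2] g 0.0882
-> x -0.0046 y 0.0001 z -0.0140  ax 0.03 ay 0.46 az 0.18
```

View pics/n_z.png

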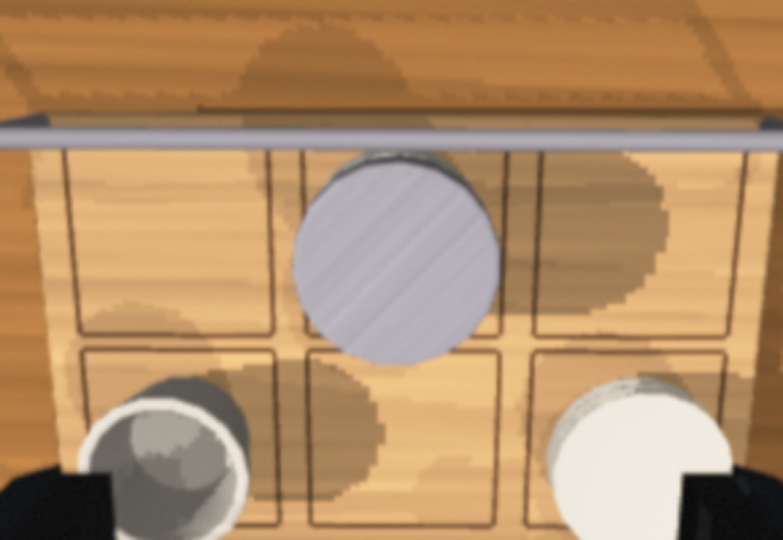

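```bash
python3 - <<'E'
from h import *
s=dict(np.load("n_w.npz"))
c=ray(s,np.array([[397,263]])/2.7+[130,80],.067)[0];print(c)
go((c[0],c[1],.1),1.8);go((c[0],c[1],.037),1.8)
E
```

```text
[0.60157191 0.01500404 0.067     ]
t 25.5 pos [0.587  0.0131 0.196 ] q [-0.022  0.135  1.838  0.003  1.176  1.517] F [-0.1  0.1  0.2] g 0.0879
-> x 0.0959 y -0.0011 z -0.0153  ax -0.04 ay 0.42 az 0.18
t 25.5 pos [0.587  0.0131 0.196 ] q [-0.022  0.135  1.838  0.003  1.176  1.517] F [-0.1  0.1  0.2] g 0.0879
-> x 0.1589 y -0.0009 z -0.0157  ax -0.04 ay 0.42 az 0.18
```

```bash
python3 -m handwheel '[{"x":0.02,"y":-0.001,"z":-0.015,"ax":0,"ay":0.4,"az":0.18,"grip":100},{"x":0.05,"y":-0.001,"z":-0.0155,"ax":0,"ay":0.4,"az":0.18,"grip":100},{"x":0.08,"y":-0.001,"z":-0.0155,"ax":0,"ay":0.4,"az":0.18,"grip":100},{"x":0.09,"y":-0.001,"z":-0.0155,"ax":0,"ay":0.4,"az":0.18,"grip":100},{"x":0.095,"y":-0.001,"z":-0.0155,"ax":0,"ay":0.4,"az":0.18,"grip":100},{"x":0.095,"y":-0.001,"z":-0.0155,"ax":0,"ay":0.4,"az":0.18,"grip":100}]'
python3 - <<'E'
from h import *
go((.6012,.0148,.037),1.8)
s=snap("wrist");save("o_w.png",s["pixels"]);print(proj(s,[(.6015,.015,.067)]))
E
```

```text
t: 26.1
tool_pos: [0.6018, 0.014, 0.1011]
ee_rot: [[-0.0, 0.03, -1.0], [-0.0, -1.0, -0.03], [-1.0, 0.0, 0.0]]
wrist_force: [-0.1, -0.3, -0.8]
grip_width: 0.0878
t 26.1 pos [0.6018 0.014  0.1011] q [-0.018  0.248  1.893 -0.     1.001  1.523] F [-0.1 -0.3 -0.8] g 0.0878
-> x 0.0641 y -0.0008 z 0.0006  ax -0.10 ay 0.02 az -0.01
[[276.3278083  245.05590669]]
```

View pics/o_w.png

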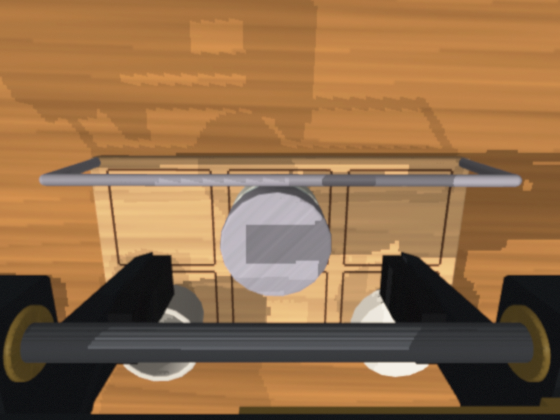

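```bash
python3 -m handwheel '[{"x":0.015,"y":-0.0008,"z":0,"ax":0,"ay":0,"az":0,"grip":100},{"x":0.035,"y":-0.0008,"z":0,"ax":0,"ay":0,"az":0,"grip":100},{"x":0.055,"y":-0.0008,"z":0,"ax":0,"ay":0,"az":0,"grip":100},{"x":0.064,"y":-0.0008,"z":0,"ax":0,"ay":0,"az":0,"grip":100},{"x":0.064,"y":-0.0008,"z":0,"ax":0,"ay":0,"az":0,"grip":100},{"x":0.064,"y":-0.0008,"z":0,"ax":0,"ay":0,"az":0,"grip":100}]' 5
python3 -c "
from h import *
go((.602,.0148,.037),1.8)"
```

```text
t: 26.75
tool_pos: [0.6032, 0.0151, 0.0386]
ee_rot: [[0.002, 0.03, -1.0], [-0.0, -1.0, -0.03], [-1.0, 0.0, -0.002]]
wrist_force: [-0.4, 0.1, -0.2]
grip_width: 0.0879
t 26.75 pos [0.6032 0.0151 0.0386] q [-0.016  0.325  1.928 -0.     0.886  1.525] F [-0.4  0.1 -0.2] g 0.0879
-> x 0.0016 y 0.0002 z 0.0012  ax -0.07 ay -0.13 az -0.01
```

```bash
python3 -m handwheel '[{"x":0.001,"y":0,"z":0.001,"ax":0,"ay":-0.1,"az":0,"grip":75},{"x":0.001,"y":0,"z":0.001,"ax":0,"ay":-0.1,"az":0,"grip":70},{"x":0.001,"y":0,"z":0.001,"ax":0,"ay":-0.1,"az":0,"grip":70},{"x":0.001,"y":0,"z":0.001,"ax":0,"ay":-0.1,"az":0,"grip":55},{"x":0.001,"y":0,"z":0.001,"ax":0,"ay":-0.1,"az":0,"grip":55},{"x":0.001,"y":0,"z":0.001,"ax":0,"ay":-0.1,"az":0,"grip":55},{"x":0.001,"y":0,"z":0.001,"ax":0,"ay":-0.1,"az":0,"grip":55}]' 5
python3 -m handwheel '[{"x":0,"y":0,"z":0,"ax":0,"ay":0,"az":0,"grip":45},{"x":0,"y":0,"z":0,"ax":0,"ay":0,"az":0,"grip":45},{"x":0,"y":0,"z":0,"ax":0,"ay":0,"az":0,"grip":45}]' 25
python3 - <<'E'
from h import *
o=w();np.savez("grip_jar.npz",pos=o["tool_pos"],R=o["ee_rot"]);p=o["tool_pos"]
go((.4733,.3035,p[2]+.048),1.8)
E
```

```text
t: 27.45
tool_pos: [0.6025, 0.015, 0.0381]
ee_rot: [[0.001, 0.03, -1.0], [-0.0, -1.0, -0.03], [-1.0, 0.0, -0.001]]
wrist_force: [-1.1, -0.3, 4.2]
grip_width: 0.0578
t: 27.75
tool_pos: [0.6025, 0.015, 0.0381]
ee_rot: [[0.001, 0.03, -1.0], [-0.0, -1.0, -0.03], [-1.0, 0.0, -0.001]]
wrist_force: [0.1, -0.6, 2.6]
grip_width: 0.0574
t 27.75 pos [0.6025 0.015  0.0381] q [-0.016  0.325  1.929 -0.     0.886  1.525] F [ 0.1 -0.6  2.6] g 0.0574
t 27.75 pos [0.6025 0.015  0.0381] q [-0.016  0.325  1.929 -0.     0.886  1.525] F [ 0.1 -0.6  2.6] g 0.0574
-> x -0.0482 y -0.2923 z 0.1204  ax -0.07 ay -0.06 az -0.02
```

```bash
python3 - <<'E'
from h import *
s=dict(np.load("c_w.npz"))
print(ray(s,[(28.5,231.5)],.06))
E
python3 -m handwheel '[{"x":-0.01,"y":0,"z":0,"ax":0,"ay":0,"az":0,"grip":45},{"x":-0.03,"y":0,"z":0,"ax":0,"ay":0,"az":0,"grip":45},{"x":-0.055,"y":0,"z":0,"ax":0,"ay":0,"az":0,"grip":45},{"x":-0.08,"y":-0.005,"z":0.002,"ax":0,"ay":0,"az":0,"grip":45},{"x":-0.1,"y":-0.025,"z":0.01,"ax":0,"ay":0,"az":0,"grip":45},{"x":-0.11,"y":-0.055,"z":0.022,"ax":0,"ay":0,"az":0,"grip":45},{"x":-0.11,"y":-0.09,"z":0.037,"ax":0,"ay":0,"az":0,"grip":45},{"x":-0.11,"y":-0.125,"z":0.051,"ax":0,"ay":0,"az":0,"grip":45},{"x":-0.11,"y":-0.16,"z":0.066,"ax":0,"ay":0,"az":0,"grip":45},{"x":-0.11,"y":-0.195,"z":0.08,"ax":0,"ay":0,"az":0,"grip":45},{"x":-0.11,"y":-0.22,"z":0.09,"ax":0,"ay":0,"az":0,"grip":45},{"x":-0.11,"y":-0.23,"z":0.095,"ax":0,"ay":0,"az":0,"grip":45}]'
python3 - <<'E'
from h import *
go((.4733,.3035,.145),1.8)
s=snap("wrist");save("p_w.png",s["pixels"]);np.savez("p_w.npz",**{k:s[k] for k in("R","t","fx","fy","cx","cy")})
E
```

```text
[[0.47155204 0.30458202 0.06      ]]
t: 28.95
tool_pos: [0.4991, 0.2439, 0.1479]
ee_rot: [[0.0, 0.033, -0.999], [-0.0, -0.999, -0.033], [-1.0, 0.0, -0.0]]
wrist_force: [0.0, 0.1, -1.4]
grip_width: 0.057
t 28.95 pos [0.4991 0.2439 0.1479] q [ 0.41   0.114  1.956 -0.     1.071  1.948] F [ 0.   0.1 -1.4] g 0.057
-> x 0.0029 y -0.0604 z 0.0238  ax 0.07 ay -0.03 az -0.00
```

View pics/p_w.png

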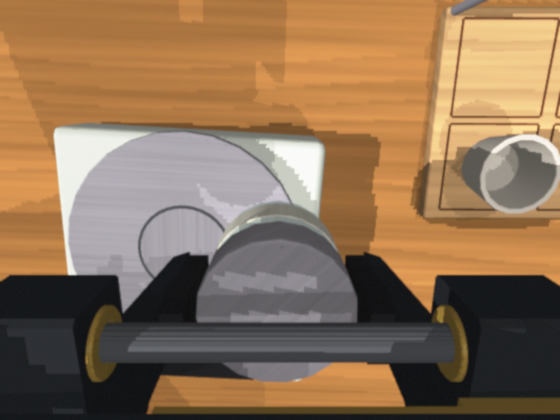

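```bash
python3 - <<'E'
from h import *
s=dict(np.load("p_w.npz"));im=cv2.imread("pics/p_w.png")
k=4
im=cv2.resize(im[120:300,60:250],None,fx=k,fy=k,interpolation=cv2.INTER_CUBIC)
for c,col in[((.4733,.3044),(0,0,255)),((.4715,.3044),(0,255,0))]:
  for r in(.031,.078):
    p=proj(s,ring(r,.06)+[c[0],c[1],0]);p=((p-[60,120])*k).astype(int)
    cv2.polylines(im,[p],True,col,1)
cv2.imwrite("pics/p_z.png",im)
E
```

```text
(no output)
```

View pics/p_z.png

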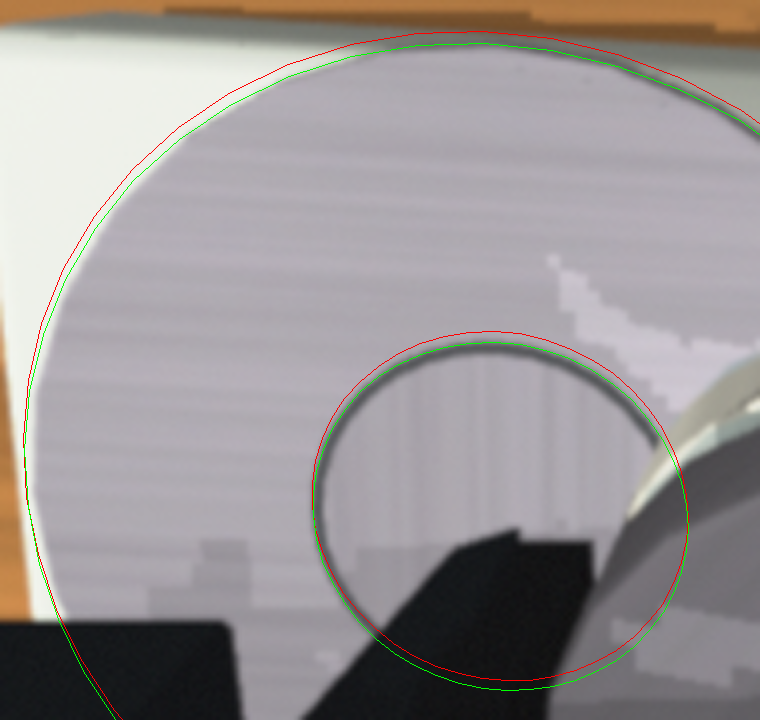

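```bash
python3 -c "
from h import *
go((.4712,.3036,.0861),1.8)"
python3 -m handwheel '[{"x":0,"y":-0.02,"z":0.008,"ax":0,"ay":0,"az":0,"grip":45},{"x":0,"y":-0.045,"z":0.019,"ax":0,"ay":0,"az":0,"grip":45},{"x":0,"y":-0.0605,"z":0.026,"ax":0,"ay":0,"az":0,"grip":45},{"x":0.015,"y":-0.0605,"z":0.026,"ax":0,"ay":0,"az":0,"grip":45},{"x":0.035,"y":-0.0605,"z":0.026,"ax":0,"ay":0,"az":0,"grip":45},{"x":0.05,"y":-0.0605,"z":0.026,"ax":0,"ay":0,"az":0,"grip":45},{"x":0.056,"y":-0.0605,"z":0.026,"ax":0,"ay":0,"az":0,"grip":45},{"x":0.056,"y":-0.0605,"z":0.026,"ax":0,"ay":0,"az":0,"grip":45},{"x":0.056,"y":-0.0605,"z":0.026,"ax":0,"ay":0,"az":0,"grip":45}]'
python3 -c "
from h import *
go((.4712,.3036,.0855),1.8)"
```

```text
t 29.0 pos [0.4989 0.2442 0.1478] q [0.41  0.114 1.956 0.    1.071 1.948] F [-0.9  1.  -1.6] g 0.0573
-> x 0.0617 y -0.0602 z 0.0257  ax 0.07 ay -0.00 az 0.02
t: 29.9
tool_pos: [0.4714, 0.3035, 0.092]
ee_rot: [[0.0, 0.032, -0.999], [0.0, -0.999, -0.032], [-1.0, -0.0, -0.0]]
wrist_force: [-0.3, 0.1, -1.4]
grip_width: 0.057
t 29.9 pos [0.4714 0.3035 0.092 ] q [0.527 0.186 1.989 0.    0.966 2.066] F [-0.3  0.1 -1.4] g 0.057
-> x 0.0065 y -0.0001 z 0.0002  ax 0.03 ay -0.02 az 0.02
```

```bash
python3 -m handwheel '[{"x":0.003,"y":0,"z":0,"ax":0,"ay":0,"az":0,"grip":45},{"x":0.005,"y":0,"z":0,"ax":0,"ay":0,"az":0,"grip":45},{"x":0.006,"y":0,"z":0,"ax":0,"ay":0,"az":0,"grip":45},{"x":0.0065,"y":0,"z":0,"ax":0,"ay":0,"az":0,"grip":45},{"x":0.0065,"y":0,"z":0,"ax":0,"ay":0,"az":0,"grip":45}]'
```

```text
t: 30.4
tool_pos: [0.4716, 0.3036, 0.0861]
ee_rot: [[0.001, 0.032, -0.999], [0.0, -0.999, -0.032], [-1.0, -0.0, -0.001]]
wrist_force: [-1.8, -1.0, 0.9]
grip_width: 0.0572
```

```bash
python3 -m handwheel '[{"x":0.0007,"y":0,"z":0,"ax":0,"ay":0,"az":0,"grip":45},{"x":0.0007,"y":0,"z":0,"ax":0,"ay":0,"az":0,"grip":45},{"x":0.0005,"y":0,"z":0,"ax":0,"ay":0,"az":0,"grip":90},{"x":0.0005,"y":0,"z":0,"ax":0,"ay":0,"az":0,"grip":95},{"x":0.0005,"y":0,"z":0,"ax":0,"ay":0,"az":0,"grip":95},{"x":0.0005,"y":0,"z":0,"ax":0,"ay":0,"az":0,"grip":95},{"x":-0.02,"y":0,"z":0,"ax":0,"ay":0,"az":0,"grip":95},{"x":-0.06,"y":0,"z":0,"ax":0,"ay":0,"az":0,"grip":100},{"x":-0.1,"y":0,"z":0,"ax":0,"ay":0,"az":0,"grip":100},{"x":-0.12,"y":0,"z":0,"ax":0,"ay":0,"az":0,"grip":100},{"x":-0.12,"y":0,"z":0,"ax":0,"ay":0,"az":0,"grip":100}]'
python3 - <<'E'
from h import *
w();s=snap("wrist");im=s["pixels"].copy()
im=cv2.resize(im[20:300,130:430],None,fx=2.5,fy=2.5,interpolation=cv2.INTER_CUBIC)
for r,z,c in((.031,.06,(0,255,0)),(.078,.06,(0,255,0)),(.029,.115,(0,0,255))):
    p=((proj(s,ring(r,z)+[.471,.3036,0])-[130,20])*2.5).astype(int);cv2.polylines(im,[p],True,c,1)
cv2.imwrite("pics/q_z.png",im)
E
```

```text
t: 31.5
tool_pos: [0.474, 0.305, 0.2104]
ee_rot: [[0.008, 0.032, -0.999], [0.005, -0.999, -0.032], [-1.0, -0.004, -0.008]]
wrist_force: [0.6, 0.1, -0.5]
grip_width: 0.0879
t 31.5 pos [0.474  0.305  0.2104] q [0.528 0.068 1.884 0.    1.18  2.066] F [ 0.6  0.1 -0.5] g 0.0879
```

View pics/q_z.png

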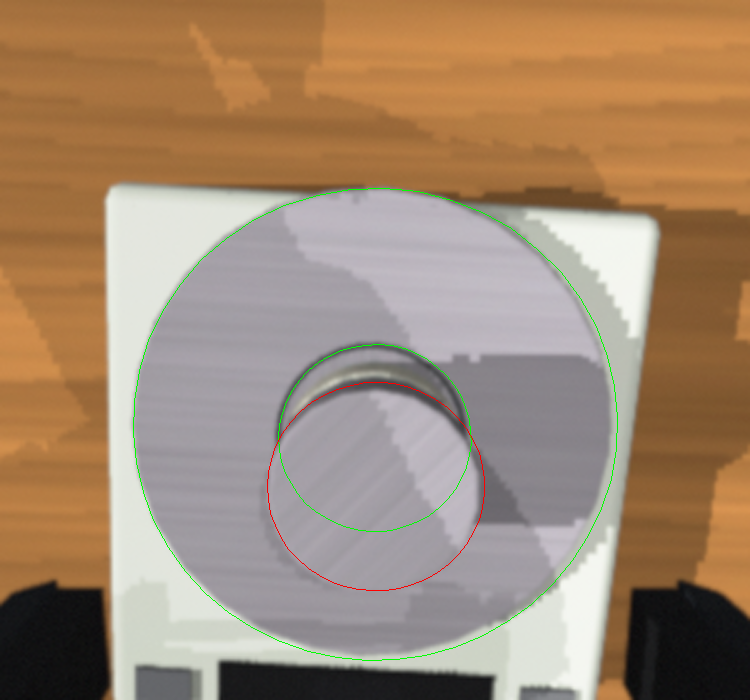

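```bash
python3 -c "
from h import *
d=np.load('mat_tin.npz');p=d['pos'];R=d['R'];print(R.round(4)); print(np.degrees(np.arctan2(R[0,1],-R[1,1])));go((p[0],p[1],.2),5.6)"
```

```text
[[ 0.0025  0.0971 -0.9953]
 [-0.0012 -0.9953 -0.0971]
 [-1.      0.0014 -0.0024]]
5.571682474231555
t 31.55 pos [0.4726 0.3042 0.2076] q [0.528 0.07  1.887 0.    1.18  2.066] F [-0.  -0.1  0.9] g 0.0884
-> x 0.0061 y 0.5850 z 0.0346  ax -3.76 ay -0.25 az 0.13
```

```bash
python3 -m handwheel '[{"x":-0.01,"y":0.03,"z":0.005,"ax":0,"ay":-0.25,"az":0,"grip":100},{"x":-0.01,"y":0.075,"z":0.01,"ax":-1,"ay":-0.25,"az":0,"grip":100},{"x":-0.01,"y":0.125,"z":0.01,"ax":-1,"ay":-0.25,"az":0.1,"grip":100},{"x":-0.01,"y":0.175,"z":0.01,"ax":-2,"ay":-0.25,"az":0.1,"grip":100},{"x":-0.01,"y":0.225,"z":0.015,"ax":-2,"ay":-0.25,"az":0.1,"grip":100},{"x":-0.01,"y":0.275,"z":0.015,"ax":-3,"ay":-0.25,"az":0.1,"grip":100},{"x":-0.01,"y":0.325,"z":0.02,"ax":-3,"ay":-0.25,"az":0.1,"grip":100},{"x":-0.01,"y":0.375,"z":0.025,"ax":-3.76,"ay":-0.25,"az":0.1,"grip":100},{"x":-0.01,"y":0.425,"z":0.03,"ax":-3.76,"ay":-0.25,"az":0.1,"grip":100},{"x":-0.005,"y":0.475,"z":0.034,"ax":-3.76,"ay":-0.25,"az":0.1,"grip":100},{"x":0,"y":0.525,"z":0.0346,"ax":-3.76,"ay":-0.25,"az":0.1,"grip":100},{"x":0,"y":0.565,"z":0.0346,"ax":-3.76,"ay":-0.25,"az":0.1,"grip":100}]'
python3 -c "
from h import *
d=np.load('mat_tin.npz');p=d['pos'];go((p[0],p[1],.15),5.57)"
```

```text
t: 32.75
tool_pos: [0.4538, -0.2631, 0.2026]
ee_rot: [[-0.004, 0.096, -0.995], [0.003, -0.995, -0.096], [-1.0, -0.003, 0.004]]
wrist_force: [0.0, 0.5, -0.2]
grip_width: 0.0878
t 32.75 pos [ 0.4538 -0.2631  0.2026] q [-0.573  0.009  1.96   0.     1.178  0.901] F [ 0.   0.5 -0.2] g 0.0878
-> x 0.0525 y 0.0188 z -0.0014  ax -0.05 ay 0.24 az 0.20
```

```bash
python3 -m handwheel '[{"x":0,"y":0.015,"z":-0.001,"ax":0,"ay":0.2,"az":0.2,"grip":100},{"x":0.015,"y":0.0188,"z":-0.0014,"ax":0,"ay":0.24,"az":0.2,"grip":100},{"x":0.04,"y":0.0188,"z":-0.0014,"ax":0,"ay":0.24,"az":0.2,"grip":100},{"x":0.0525,"y":0.0188,"z":-0.0014,"ax":0,"ay":0.24,"az":0.2,"grip":100},{"x":0.0525,"y":0.0188,"z":-0.0014,"ax":0,"ay":0.24,"az":0.2,"grip":100},{"x":0.0525,"y":0.0188,"z":-0.0014,"ax":0,"ay":0.24,"az":0.2,"grip":100}]'
python3 - <<'E'
from h import *
d=np.load('mat_tin.npz');p=d['pos'];go(p,5.57)
s=snap("wrist");save("r_w.png",s["pixels"])
E
```

```text
t: 33.35
tool_pos: [0.4566, -0.2802, 0.1494]
ee_rot: [[-0.001, 0.098, -0.995], [0.001, -0.995, -0.098], [-1.0, -0.001, 0.001]]
wrist_force: [-0.3, -0.1, -0.0]
grip_width: 0.0884
t 33.35 pos [ 0.4566 -0.2802  0.1494] q [-0.597  0.077  1.994  0.     1.072  0.876] F [-0.3 -0.1 -0. ] g 0.0884
-> x 0.0463 y 0.0014 z -0.0000  ax 0.03 ay 0.06 az 0.07
```

View pics/r_w.png

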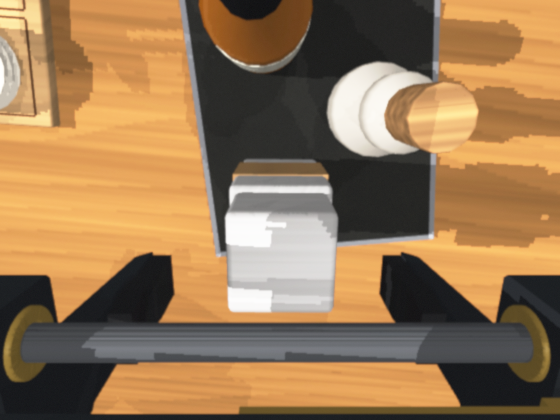

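```bash
python3 -m handwheel '[{"x":0.02,"y":0.0014,"z":0,"ax":0,"ay":0,"az":0,"grip":100},{"x":0.035,"y":0.0014,"z":0,"ax":0,"ay":0,"az":0,"grip":100},{"x":0.0455,"y":0.0014,"z":0,"ax":0,"ay":0,"az":0,"grip":100},{"x":0.0455,"y":0.0014,"z":0,"ax":0,"ay":0,"az":0,"grip":100},{"x":0.0455,"y":0.0014,"z":0,"ax":0,"ay":0,"az":0,"grip":100}]' 5
python3 -c "
from h import *
d=np.load('mat_tin.npz');p=d['pos'];go(p,5.57)"
```

```text
t: 33.9
tool_pos: [0.4574, -0.2821, 0.1049]
ee_rot: [[0.0, 0.098, -0.995], [0.0, -0.995, -0.098], [-1.0, -0.0, -0.0]]
wrist_force: [0.9, -1.2, 0.2]
grip_width: 0.0885
t 33.9 pos [ 0.4574 -0.2821  0.1049] q [-0.599  0.129  2.028  0.     0.985  0.874] F [ 0.9 -1.2  0.2] g 0.0885
-> x 0.0018 y -0.0006 z 0.0006  ax 0.03 ay -0.01 az 0.00
```

```bash
python3 -m handwheel '[{"x":0.0018,"y":-0.0006,"z":0.0006,"ax":0,"ay":0,"az":0,"grip":80},{"x":0.0018,"y":-0.0006,"z":0.0006,"ax":0,"ay":0,"az":0,"grip":65},{"x":0.0018,"y":-0.0006,"z":0.0006,"ax":0,"ay":0,"az":0,"grip":65},{"x":0.0018,"y":-0.0006,"z":0.0006,"ax":0,"ay":0,"az":0,"grip":45},{"x":0.0018,"y":-0.0006,"z":0.0006,"ax":0,"ay":0,"az":0,"grip":45},{"x":0.0018,"y":-0.0006,"z":0.0006,"ax":0,"ay":0,"az":0,"grip":45},{"x":0.0018,"y":-0.0006,"z":0.0006,"ax":0,"ay":0,"az":0,"grip":45}]' 5
python3 -m handwheel '[{"x":0,"y":0,"z":0,"ax":0,"ay":0,"az":0,"grip":35},{"x":0,"y":0,"z":0,"ax":0,"ay":0,"az":0,"grip":35},{"x":0,"y":0,"z":0,"ax":0,"ay":0,"az":0,"grip":35}]' 25
python3 -c "
from h import *
d=np.load('mat_tin.npz');p=d['pos'];o=w();print((o['tool_pos']-p).round(4));g=np.load('grip_tin.npz')['pos'];go((g[0],g[1],.2),5.7)"
```

```text
t: 34.6
tool_pos: [0.4569, -0.2817, 0.1033]
ee_rot: [[0.001, 0.098, -0.995], [-0.0, -0.995, -0.098], [-1.0, 0.0, -0.001]]
wrist_force: [0.2, -1.6, 1.4]
grip_width: 0.0495
t: 34.9
tool_pos: [0.4569, -0.2817, 0.1033]
ee_rot: [[0.0, 0.098, -0.995], [-0.0, -0.995, -0.098], [-1.0, 0.0, -0.0]]
wrist_force: [0.3, -0.6, 0.9]
grip_width: 0.0496
t 34.9 pos [ 0.4569 -0.2817  0.1033] q [-0.599  0.13   2.031  0.     0.981  0.874] F [ 0.3 -0.6  0.9] g 0.0496
[ 0.0001 -0.0002  0.0002]
t 34.9 pos [ 0.4569 -0.2817  0.1033] q [-0.599  0.13   2.031  0.     0.981  0.874] F [ 0.3 -0.6  0.9] g 0.0496
-> x -0.0967 y -0.3577 z -0.1759  ax -0.10 ay -0.02 az -0.01
```

```bash
python3 -m handwheel '[{"x":-0.01,"y":0,"z":0,"ax":0,"ay":0,"az":0,"grip":35},{"x":-0.035,"y":0,"z":0,"ax":0,"ay":0,"az":0,"grip":35},{"x":-0.06,"y":0,"z":0,"ax":0,"ay":0,"az":0,"grip":35},{"x":-0.085,"y":-0.015,"z":-0.004,"ax":0,"ay":0,"az":0,"grip":35},{"x":-0.1,"y":-0.04,"z":-0.01,"ax":0,"ay":0,"az":0,"grip":35},{"x":-0.1,"y":-0.075,"z":-0.02,"ax":0,"ay":0,"az":0,"grip":35},{"x":-0.1,"y":-0.115,"z":-0.04,"ax":0,"ay":0,"az":0,"grip":35},{"x":-0.1,"y":-0.155,"z":-0.06,"ax":0,"ay":0,"az":0,"grip":35},{"x":-0.1,"y":-0.195,"z":-0.08,"ax":0,"ay":0,"az":0,"grip":35},{"x":-0.1,"y":-0.235,"z":-0.1,"ax":0,"ay":0,"az":0,"grip":35},{"x":-0.1,"y":-0.265,"z":-0.12,"ax":0,"ay":0,"az":0,"grip":35},{"x":-0.1,"y":-0.285,"z":-0.13,"ax":0,"ay":0,"az":0,"grip":35}]'
python3 -c "
from h import *
g=np.load('grip_tin.npz')['pos'];go((g[0],g[1],.2),5.7)"
```

```text
t: 36.1
tool_pos: [0.5592, 0.0172, 0.2037]
ee_rot: [[0.001, 0.1, -0.995], [0.0, -0.995, -0.1], [-1.0, -0.0, -0.001]]
wrist_force: [-0.2, -0.3, -1.6]
grip_width: 0.0497
t 36.1 pos [0.5592 0.0172 0.2037] q [-0.014  0.071  1.894  0.     1.176  1.457] F [-0.2 -0.3 -1.6] g 0.0497
-> x 0.0038 y -0.0700 z -0.0451  ax 0.01 ay -0.06 az 0.02
```

```bash
python3 -m handwheel '[{"x":0,"y":-0.025,"z":-0.015,"ax":0,"ay":0,"az":0,"grip":35},{"x":0,"y":-0.05,"z":-0.032,"ax":0,"ay":0,"az":0,"grip":35},{"x":0,"y":-0.068,"z":-0.044,"ax":0,"ay":0,"az":0,"grip":35},{"x":0.01,"y":-0.07,"z":-0.0451,"ax":0,"ay":0,"az":0,"grip":35},{"x":0.03,"y":-0.07,"z":-0.0451,"ax":0,"ay":0,"az":0,"grip":35},{"x":0.055,"y":-0.07,"z":-0.0451,"ax":0,"ay":0,"az":0,"grip":35},{"x":0.075,"y":-0.07,"z":-0.0451,"ax":0,"ay":0,"az":0,"grip":35},{"x":0.084,"y":-0.07,"z":-0.0451,"ax":0,"ay":0,"az":0,"grip":35},{"x":0.084,"y":-0.07,"z":-0.0451,"ax":0,"ay":0,"az":0,"grip":35},{"x":0.084,"y":-0.07,"z":-0.0451,"ax":0,"ay":0,"az":0,"grip":35}]'
python3 -c "
from h import *
g=np.load('grip_tin.npz')['pos'];go(g,5.7)"
```

```text
t: 37.1
tool_pos: [0.5974, 0.0911, 0.1203]
ee_rot: [[0.001, 0.099, -0.995], [0.0, -0.995, -0.099], [-1.0, -0.0, -0.002]]
wrist_force: [0.8, -0.3, -1.3]
grip_width: 0.0499
t 37.1 pos [0.5974 0.0911 0.1203] q [0.11  0.23  1.875 0.    1.035 1.581] F [ 0.8 -0.3 -1.3] g 0.0499
-> x 0.0093 y -0.0004 z 0.0003  ax -0.01 ay -0.09 az 0.01
```

```bash
python3 -m handwheel '[{"x":0.004,"y":-0.0004,"z":0.0003,"ax":0,"ay":0,"az":0,"grip":35},{"x":0.007,"y":-0.0004,"z":0.0003,"ax":0,"ay":-0.1,"az":0,"grip":35},{"x":0.0085,"y":-0.0004,"z":0.0003,"ax":0,"ay":-0.1,"az":0,"grip":35},{"x":0.0095,"y":-0.0004,"z":0.0003,"ax":0,"ay":-0.1,"az":0,"grip":35},{"x":0.0095,"y":-0.0004,"z":0.0003,"ax":0,"ay":-0.1,"az":0,"grip":35},{"x":0.0095,"y":-0.0004,"z":0.0003,"ax":0,"ay":-0.1,"az":0,"grip":35}]'
python3 -c "
from h import *
g=np.load('grip_tin.npz')['pos'];go(g,5.7)"
```

```text
t: 37.7
tool_pos: [0.5974, 0.0915, 0.1113]
ee_rot: [[0.0, 0.099, -0.995], [0.0, -0.995, -0.099], [-1.0, -0.0, -0.0]]
wrist_force: [-0.3, -0.3, 1.4]
grip_width: 0.0498
t 37.7 pos [0.5974 0.0915 0.1113] q [0.111 0.24  1.881 0.    1.02  1.582] F [-0.3 -0.3  1.4] g 0.0498
-> x 0.0002 y -0.0000 z 0.0004  ax -0.00 ay -0.03 az 0.01
```

Contact at the original pose. Release, lift.

```bash
python3 -m handwheel '[{"x":0.0005,"y":0,"z":0.0003,"ax":0,"ay":0,"az":0,"grip":35},{"x":0.0005,"y":0,"z":0.0003,"ax":0,"ay":0,"az":0,"grip":85},{"x":0.0005,"y":0,"z":0.0003,"ax":0,"ay":0,"az":0,"grip":95},{"x":0.0005,"y":0,"z":0.0003,"ax":0,"ay":0,"az":0,"grip":95},{"x":0.0005,"y":0,"z":0.0003,"ax":0,"ay":0,"az":0,"grip":95},{"x":-0.02,"y":0,"z":0,"ax":0,"ay":0,"az":0,"grip":95},{"x":-0.05,"y":0,"z":0,"ax":0,"ay":0,"az":0,"grip":100},{"x":-0.09,"y":0,"z":0,"ax":0,"ay":0,"az":0,"grip":100},{"x":-0.115,"y":0,"z":0.03,"ax":4,"ay":0,"az":0,"grip":100},{"x":-0.115,"y":0.004,"z":0.038,"ax":4,"ay":0,"az":0,"grip":100},{"x":-0.115,"y":0.004,"z":0.038,"ax":4,"ay":0,"az":0,"grip":100}]'
python3 - <<'E'
from h import *
w();s=snap("wrist");save("s_z.png",s["pixels"],(150,60,410,260),3);np.savez("s_w.npz",**{k:s[k] for k in("R","t","fx","fy","cx","cy")})
f=np.load("mat_flask.npz")["pos"];go((f[0],f[1],.21),1.6)
E
```

```text
t: 38.8
tool_pos: [0.5594, 0.0833, 0.2266]
ee_rot: [[0.002, 0.03, -1.0], [0.0, -1.0, -0.03], [-1.0, -0.0, -0.002]]
wrist_force: [0.0, 0.9, -0.2]
grip_width: 0.0882
t 38.8 pos [0.5594 0.0833 0.2266] q [ 0.104  0.065  1.857 -0.     1.218  1.644] F [ 0.   0.9 -0.2] g 0.0882
t 38.85 pos [0.5593 0.0834 0.2254] q [0.104 0.067 1.857 0.    1.218 1.644] F [-0.5  0.1 -0.6] g 0.0886
-> x 0.0153 y 0.4204 z 0.0438  ax 0.13 ay 0.00 az 0.01
```

View pics/s_z.png

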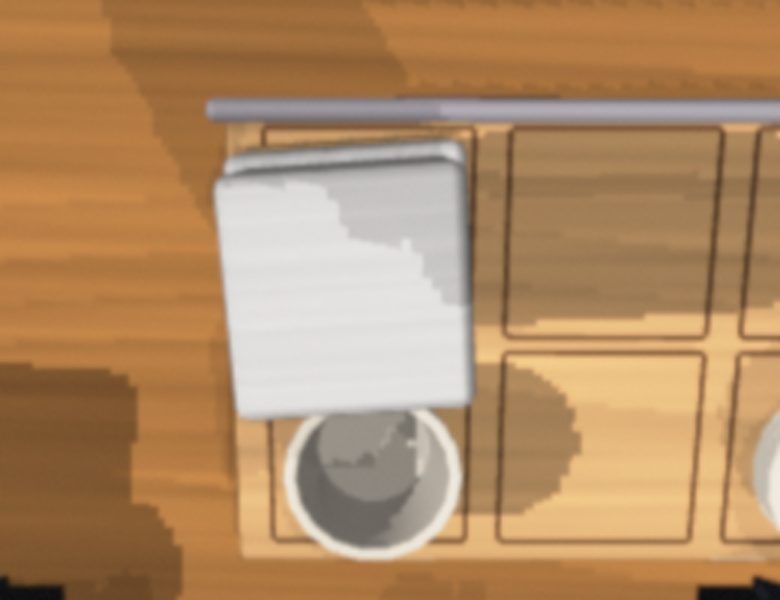

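```bash
python3 - <<'E'
from h import *
s=dict(np.load("s_w.npz"))
f=lambda p:np.array(p,float)/3+[150,60]
t=ray(s,f([(215,182),(464,160),(473,402),(239,417)]),.147);print(t.round(4),t.mean(0).round(4),ray(s,f([(241,557)]),.012).round(4))
E
python3 -m handwheel '[{"x":0,"y":0.035,"z":0.005,"ax":0,"ay":0,"az":0,"grip":100},{"x":0,"y":0.08,"z":0.01,"ax":0,"ay":0,"az":0,"grip":100},{"x":0,"y":0.125,"z":0.015,"ax":0,"ay":0,"az":0,"grip":100},{"x":0,"y":0.17,"z":0.02,"ax":0,"ay":0,"az":0,"grip":100},{"x":0,"y":0.215,"z":0.025,"ax":0,"ay":0,"az":0,"grip":100},{"x":0,"y":0.26,"z":0.03,"ax":0,"ay":0,"az":0,"grip":100},{"x":0,"y":0.305,"z":0.035,"ax":0,"ay":0,"az":0,"grip":100},{"x":0,"y":0.35,"z":0.04,"ax":0,"ay":0,"az":0,"grip":100},{"x":0,"y":0.395,"z":0.044,"ax":0,"ay":0,"az":0,"grip":100},{"x":0.015,"y":0.42,"z":0.044,"ax":0.1,"ay":0,"az":0,"grip":100},{"x":0.03,"y":0.42,"z":0.044,"ax":0.1,"ay":0,"az":0,"grip":100},{"x":0.03,"y":0.42,"z":0.044,"ax":0.1,"ay":0,"az":0,"grip":100}]'
python3 - <<'E'
from h import *
f=np.load("mat_flask.npz")["pos"];R=np.load("mat_flask.npz")["R"];go(f,np.degrees(np.arctan2(R[0,1],-R[1,1])))
s=snap("wrist");save("t_w.png",s["pixels"])
E
```

```text
[[0.6174 0.1179 0.147 ]
 [0.6231 0.07   0.147 ]
 [0.5752 0.0656 0.147 ]
 [0.5705 0.1134 0.147 ]] [0.5965 0.0917 0.147 ] [[0.4857 0.1288 0.012 ]]
t: 40.05
tool_pos: [0.5257, -0.3364, 0.1898]
ee_rot: [[-0.007, 0.027, -1.0], [0.006, -1.0, -0.027], [-1.0, -0.006, 0.007]]
wrist_force: [1.1, 1.1, 0.3]
grip_width: 0.0885
t 40.05 pos [ 0.5257 -0.3364  0.1898] q [-6.090e-01  2.090e-01  1.763e+00  1.000e-03  1.178e+00  9.340e-01] F [1.1 1.1 0.3] g 0.0885
-> x 0.0788 y 0.0023 z -0.0031  ax 0.02 ay 0.41 az 0.35
```

View pics/t_w.png

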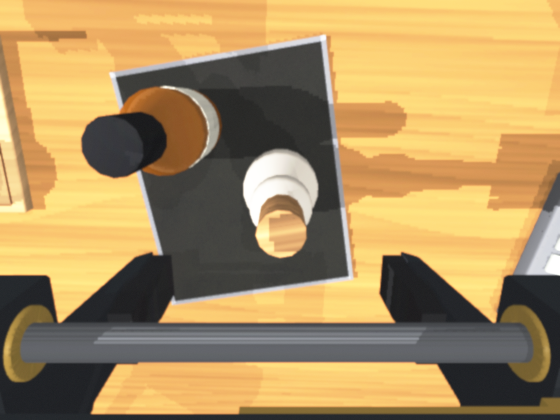

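```bash
python3 -m handwheel '[{"x":0.02,"y":0.0023,"z":-0.0031,"ax":0,"ay":0.4,"az":0.35,"grip":100},{"x":0.045,"y":0.0023,"z":-0.0031,"ax":0,"ay":0.4,"az":0.35,"grip":100},{"x":0.07,"y":0.0023,"z":-0.0031,"ax":0,"ay":0.4,"az":0.35,"grip":100},{"x":0.078,"y":0.0023,"z":-0.0031,"ax":0,"ay":0.4,"az":0.35,"grip":100},{"x":0.078,"y":0.0023,"z":-0.0031,"ax":0,"ay":0.4,"az":0.35,"grip":100},{"x":0.078,"y":0.0023,"z":-0.0031,"ax":0,"ay":0.4,"az":0.35,"grip":100}]' 5
python3 - <<'E'
from h import *
f=np.load("mat_flask.npz")["pos"];go(f,1.55)
E
```

```text
t: 40.7
tool_pos: [0.5302, -0.3376, 0.1147]
ee_rot: [[0.003, 0.03, -1.0], [-0.002, -1.0, -0.03], [-1.0, 0.002, -0.003]]
wrist_force: [0.3, 0.4, 0.3]
grip_width: 0.0881
t 40.7 pos [ 0.5302 -0.3376  0.1147] q [-0.607  0.277  1.827 -0.     1.033  0.935] F [0.3 0.4 0.3] g 0.0881
-> x 0.0037 y 0.0005 z 0.0019  ax 0.14 ay -0.17 az -0.12
```

```bash
python3 -m handwheel '[{"x":0.0035,"y":0.0005,"z":0.0019,"ax":0.1,"ay":-0.17,"az":-0.1,"grip":100},{"x":0.0035,"y":0.0005,"z":0.0019,"ax":0.1,"ay":-0.17,"az":-0.1,"grip":100},{"x":0.0035,"y":0.0005,"z":0.0019,"ax":0.1,"ay":-0.17,"az":-0.1,"grip":45},{"x":0.0035,"y":0.0005,"z":0.0019,"ax":0.1,"ay":-0.17,"az":-0.1,"grip":45},{"x":0.0035,"y":0.0005,"z":0.0019,"ax":0.1,"ay":-0.17,"az":-0.1,"grip":45},{"x":0.0035,"y":0.0005,"z":0.0019,"ax":0.1,"ay":-0.17,"az":-0.1,"grip":45},{"x":0.0035,"y":0.0005,"z":0.0019,"ax":0.1,"ay":-0.17,"az":-0.1,"grip":20},{"x":0.0035,"y":0.0005,"z":0.0019,"ax":0.1,"ay":-0.17,"az":-0.1,"grip":20},{"x":0.0035,"y":0.0005,"z":0.0019,"ax":0.1,"ay":-0.17,"az":-0.1,"grip":20},{"x":0.0035,"y":0.0005,"z":0.0019,"ax":0.1,"ay":-0.17,"az":-0.1,"grip":20}]' 5
python3 -m handwheel '[{"x":0,"y":0,"z":0,"ax":0,"ay":0,"az":0,"grip":10},{"x":0,"y":0,"z":0,"ax":0,"ay":0,"az":0,"grip":10},{"x":0,"y":0,"z":0,"ax":0,"ay":0,"az":0,"grip":10}]' 30
python3 - <<'E'
from h import *
f=np.load("mat_flask.npz")["pos"];o=w();print((o["tool_pos"]-f).round(4));g=np.load("grip_flask.npz")["pos"];go((g[0],g[1],.2),1.65)
E
```

```text
t: 41.7
tool_pos: [0.5283, -0.3382, 0.1111]
ee_rot: [[-0.0, 0.028, -1.0], [-0.0, -1.0, -0.028], [-1.0, 0.0, 0.0]]
wrist_force: [-0.5, 0.1, -1.2]
grip_width: 0.0273
t: 42.0
tool_pos: [0.5283, -0.3383, 0.1111]
ee_rot: [[-0.0, 0.028, -1.0], [-0.001, -1.0, -0.028], [-1.0, 0.001, 0.0]]
wrist_force: [-0.5, 0.2, -0.4]
grip_width: 0.0275
t 42.0 pos [ 0.5283 -0.3383  0.1111] q [-6.09e-01  2.81e-01  1.83e+00 -1.00e-03  1.03e+00  9.34e-01] F [-0.5  0.2 -0.4] g 0.0275
[-0.     -0.0001  0.0002]
t 42.0 pos [ 0.5283 -0.3383  0.1111] q [-6.09e-01  2.81e-01  1.83e+00 -1.00e-03  1.03e+00  9.34e-01] F [-0.5  0.2 -0.4] g 0.0275
-> x -0.0891 y -0.3476 z -0.0089  ax -0.05 ay 0.01 az -0.03
```

```bash
python3 -m handwheel '[{"x":-0.01,"y":0,"z":0,"ax":0,"ay":0,"az":0,"grip":10},{"x":-0.035,"y":0,"z":0,"ax":0,"ay":0,"az":0,"grip":10},{"x":-0.065,"y":0,"z":0.005,"ax":0,"ay":0,"az":0,"grip":10},{"x":-0.085,"y":0,"z":0.025,"ax":0,"ay":0,"az":0,"grip":10},{"x":-0.09,"y":-0.01,"z":0.05,"ax":0,"ay":0,"az":0,"grip":10},{"x":-0.09,"y":-0.035,"z":0.06,"ax":0,"ay":0,"az":0,"grip":10},{"x":-0.09,"y":-0.07,"z":0.06,"ax":0,"ay":0,"az":0,"grip":10},{"x":-0.09,"y":-0.11,"z":0.06,"ax":0,"ay":0,"az":0,"grip":10},{"x":-0.09,"y":-0.15,"z":0.055,"ax":0,"ay":0,"az":0,"grip":10},{"x":-0.09,"y":-0.19,"z":0.04,"ax":0,"ay":0,"az":0,"grip":10},{"x":-0.09,"y":-0.22,"z":0.03,"ax":0,"ay":0,"az":0,"grip":10},{"x":-0.09,"y":-0.23,"z":0.025,"ax":0,"ay":0,"az":0,"grip":10}]'
python3 - <<'E'
from h import *
g=np.load("grip_flask.npz")["pos"];go((g[0],g[1],.2),1.65)
E
```

```text
t: 43.2
tool_pos: [0.4968, -0.1061, 0.2011]
ee_rot: [[-0.0, 0.031, -1.0], [0.001, -1.0, -0.031], [-1.0, -0.001, 0.0]]
wrist_force: [-0.4, -1.2, -2.0]
grip_width: 0.0268
t 43.2 pos [ 0.4968 -0.1061  0.2011] q [-2.600e-01 -2.600e-02  1.997e+00  1.000e-03  1.170e+00  1.280e+00] F [-0.4 -1.2 -2. ] g 0.0268
-> x 0.0011 y -0.1146 z -0.0342  ax 0.10 ay 0.02 az 0.04
```

```bash
python3 -m handwheel '[{"x":0,"y":-0.025,"z":-0.008,"ax":0,"ay":0,"az":0,"grip":10},{"x":0,"y":-0.055,"z":-0.017,"ax":0,"ay":0,"az":0,"grip":10},{"x":0,"y":-0.085,"z":-0.026,"ax":0,"ay":0,"az":0,"grip":10},{"x":0,"y":-0.108,"z":-0.033,"ax":0,"ay":0,"az":0,"grip":10},{"x":0,"y":-0.1146,"z":-0.0342,"ax":0,"ay":0,"az":0,"grip":10},{"x":0.015,"y":-0.1146,"z":-0.0342,"ax":0,"ay":0,"az":0,"grip":10},{"x":0.035,"y":-0.1146,"z":-0.0342,"ax":0,"ay":0,"az":0,"grip":10},{"x":0.06,"y":-0.1146,"z":-0.0342,"ax":0,"ay":0,"az":0,"grip":10},{"x":0.072,"y":-0.1146,"z":-0.0342,"ax":0,"ay":0,"az":0,"grip":10},{"x":0.077,"y":-0.1146,"z":-0.0342,"ax":0,"ay":0,"az":0,"grip":10},{"x":0.077,"y":-0.1146,"z":-0.0342,"ax":0,"ay":0,"az":0,"grip":10},{"x":0.077,"y":-0.1146,"z":-0.0342,"ax":0,"ay":0,"az":0,"grip":10}]'
python3 - <<'E'
from h import *
g=np.load("grip_flask.npz")["pos"];go(g,1.65)
E
```

```text
t: 44.4
tool_pos: [0.5282, 0.0091, 0.125]
ee_rot: [[0.001, 0.03, -1.0], [0.0, -1.0, -0.03], [-1.0, -0.0, -0.001]]
wrist_force: [0.2, -0.5, -3.0]
grip_width: 0.0273
t 44.4 pos [0.5282 0.0091 0.125 ] q [-3.000e-02  8.800e-02  2.032e+00  1.000e-03  1.021e+00  1.510e+00] F [ 0.2 -0.5 -3. ] g 0.0273
-> x 0.0061 y -0.0004 z 0.0007  ax 0.08 ay -0.06 az 0.02
```

```bash
python3 -m handwheel '[{"x":0.003,"y":-0.0004,"z":0.0007,"ax":0,"ay":0,"az":0,"grip":10},{"x":0.005,"y":-0.0004,"z":0.0007,"ax":0,"ay":0,"az":0,"grip":10},{"x":0.006,"y":-0.0004,"z":0.0007,"ax":0,"ay":0,"az":0,"grip":10},{"x":0.0067,"y":-0.0004,"z":0.0007,"ax":0,"ay":0,"az":0,"grip":10},{"x":0.0067,"y":-0.0004,"z":0.0007,"ax":0,"ay":0,"az":0,"grip":10},{"x":0.0067,"y":-0.0004,"z":0.0007,"ax":0,"ay":0,"az":0,"grip":10}]'
python3 - <<'E'
from h import *
g=np.load("grip_flask.npz")["pos"];go(g,1.65)
E
```

```text
t: 45.0
tool_pos: [0.528, 0.0095, 0.119]
ee_rot: [[0.002, 0.03, -1.0], [0.0, -1.0, -0.03], [-1.0, -0.0, -0.002]]
wrist_force: [-1.3, -0.4, 2.3]
grip_width: 0.0271
t 45.0 pos [0.528  0.0095 0.119 ] q [-3.000e-02  9.400e-02  2.038e+00  1.000e-03  1.008e+00  1.511e+00] F [-1.3 -0.4  2.3] g 0.0271
-> x 0.0001 y -0.0000 z 0.0005  ax 0.08 ay -0.13 az 0.02
```

Contact. Release.

```bash
python3 -m handwheel '[{"x":0,"y":0,"z":0.0005,"ax":0,"ay":0,"az":0,"grip":10},{"x":0,"y":0,"z":0.0005,"ax":0,"ay":0,"az":0,"grip":60},{"x":0,"y":0,"z":0.0005,"ax":0,"ay":0,"az":0,"grip":80},{"x":0,"y":0,"z":0.0005,"ax":0,"ay":0,"az":0,"grip":80},{"x":0,"y":0,"z":0.0005,"ax":0,"ay":0,"az":0,"grip":80},{"x":-0.02,"y":0,"z":0,"ax":0,"ay":0,"az":0,"grip":90},{"x":-0.05,"y":0,"z":0,"ax":0,"ay":0,"az":0,"grip":100},{"x":-0.09,"y":0,"z":0,"ax":0,"ay":0,"az":0,"grip":100},{"x":-0.1,"y":0,"z":0,"ax":0,"ay":0,"az":0,"grip":100},{"x":-0.1,"y":0,"z":0,"ax":0,"ay":0,"az":0,"grip":100}]'
python3 - <<'E'
from h import *
w();s=snap("wrist");save("u_w.png",s["pixels"]);print(proj(s,[(.527,.0096,.152)]))
b=np.load("mat_bottle.npz")["pos"];go((b[0],b[1],.21),1.5)
E
```

```text
t: 46.0
tool_pos: [0.5295, 0.0094, 0.2215]
ee_rot: [[0.007, 0.03, -1.0], [0.0, -1.0, -0.03], [-1.0, -0.0, -0.007]]
wrist_force: [-0.1, -0.5, -0.2]
grip_width: 0.0882
t 46.0 pos [0.5295 0.0094 0.2215] q [-3.000e-02 -5.000e-03  1.938e+00  1.000e-03  1.201e+00  1.511e+00] F [-0.1 -0.5 -0.2] g 0.0882
[[277.5449764  227.50162522]]
t 46.05 pos [0.5282 0.0094 0.2194] q [-0.03  -0.003  1.941  0.     1.201  1.511] F [ 0.3 -0.1  0.1] g 0.0882
-> x 0.0095 y 0.2687 z -0.0385  ax 0.24 ay -0.21 az 0.01
```

View pics/u_w.png

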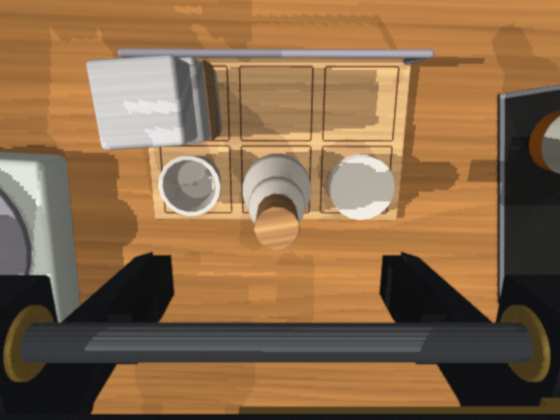

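```bash
python3 -m handwheel '[{"x":0,"y":0.03,"z":-0.005,"ax":0,"ay":-0.2,"az":0,"grip":100},{"x":0,"y":0.07,"z":-0.01,"ax":0,"ay":-0.2,"az":0,"grip":100},{"x":0,"y":0.115,"z":-0.016,"ax":0,"ay":-0.2,"az":0,"grip":100},{"x":0,"y":0.16,"z":-0.023,"ax":0,"ay":-0.2,"az":0,"grip":100},{"x":0,"y":0.205,"z":-0.03,"ax":0,"ay":-0.2,"az":0,"grip":100},{"x":0,"y":0.245,"z":-0.036,"ax":0.2,"ay":-0.2,"az":0,"grip":100},{"x":0.005,"y":0.2687,"z":-0.0385,"ax":0.24,"ay":-0.2,"az":0,"grip":100},{"x":0.01,"y":0.2687,"z":-0.0385,"ax":0.24,"ay":-0.2,"az":0,"grip":100},{"x":0.01,"y":0.2687,"z":-0.0385,"ax":0.24,"ay":-0.2,"az":0,"grip":100}]' 5
python3 - <<'E'
from h import *
b=np.load("mat_bottle.npz")["pos"];R=np.load("mat_bottle.npz")["R"];y=np.degrees(np.arctan2(R[0,1],-R[1,1]));print(y);go(b,y)
s=snap("wrist");save("v_w.png",s["pixels"])
E
```

```text
t: 46.95
tool_pos: [0.5729, -0.2573, 0.2057]
ee_rot: [[-0.005, 0.025, -1.0], [0.004, -1.0, -0.025], [-1.0, -0.004, 0.005]]
wrist_force: [-0.0, 0.6, -0.4]
grip_width: 0.0882
1.49203612498145
t 46.95 pos [ 0.5729 -0.2573  0.2057] q [-4.620e-01  2.020e-01  1.741e+00  1.000e-03  1.204e+00  1.084e+00] F [-0.   0.6 -0.4] g 0.0882
-> x 0.0832 y 0.0010 z -0.0024  ax -0.07 ay 0.30 az 0.21
```

View pics/v_w.png

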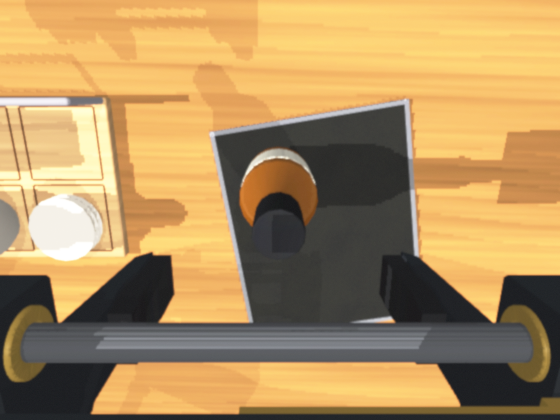

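```bash
python3 -m handwheel '[{"x":0.02,"y":0.001,"z":-0.0024,"ax":0,"ay":0.3,"az":0.2,"grip":100},{"x":0.045,"y":0.001,"z":-0.0024,"ax":0,"ay":0.3,"az":0.2,"grip":100},{"x":0.07,"y":0.001,"z":-0.0024,"ax":0,"ay":0.3,"az":0.2,"grip":100},{"x":0.083,"y":0.001,"z":-0.0024,"ax":0,"ay":0.3,"az":0.2,"grip":100},{"x":0.083,"y":0.001,"z":-0.0024,"ax":0,"ay":0.3,"az":0.2,"grip":100},{"x":0.083,"y":0.001,"z":-0.0024,"ax":0,"ay":0.3,"az":0.2,"grip":100}]' 5
python3 - <<'E'
from h import *
b=np.load("mat_bottle.npz")["pos"];go(b,1.49)
E
```

```text
t: 47.6
tool_pos: [0.5757, -0.2568, 0.1242]
ee_rot: [[0.002, 0.027, -1.0], [-0.0, -1.0, -0.027], [-1.0, 0.0, -0.002]]
wrist_force: [-0.1, -0.1, -0.2]
grip_width: 0.088
t 47.6 pos [ 0.5757 -0.2568  0.1242] q [-0.459  0.272  1.815  0.     1.053  1.085] F [-0.1 -0.1 -0.2] g 0.088
-> x 0.0017 y 0.0012 z 0.0009  ax 0.05 ay -0.09 az -0.03
```

```bash
python3 -m handwheel '[{"x":0.0017,"y":0.0012,"z":0.0009,"ax":0,"ay":-0.1,"az":0,"grip":100},{"x":0.0017,"y":0.0012,"z":0.0009,"ax":0,"ay":-0.1,"az":0,"grip":100},{"x":0.0017,"y":0.0012,"z":0.0009,"ax":0,"ay":-0.1,"az":0,"grip":45},{"x":0.0017,"y":0.0012,"z":0.0009,"ax":0,"ay":-0.1,"az":0,"grip":45},{"x":0.0017,"y":0.0012,"z":0.0009,"ax":0,"ay":-0.1,"az":0,"grip":45},{"x":0.0017,"y":0.0012,"z":0.0009,"ax":0,"ay":-0.1,"az":0,"grip":45},{"x":0.0017,"y":0.0012,"z":0.0009,"ax":0,"ay":-0.1,"az":0,"grip":20},{"x":0.0017,"y":0.0012,"z":0.0009,"ax":0,"ay":-0.1,"az":0,"grip":20},{"x":0.0017,"y":0.0012,"z":0.0009,"ax":0,"ay":-0.1,"az":0,"grip":20},{"x":0.0017,"y":0.0012,"z":0.0009,"ax":0,"ay":-0.1,"az":0,"grip":20}]' 5
python3 -m handwheel '[{"x":0,"y":0,"z":0,"ax":0,"ay":0,"az":0,"grip":10},{"x":0,"y":0,"z":0,"ax":0,"ay":0,"az":0,"grip":10},{"x":0,"y":0,"z":0,"ax":0,"ay":0,"az":0,"grip":10}]' 30
python3 - <<'E'
from h import *
f=np.load("mat_bottle.npz")["pos"];o=w();print((o["tool_pos"]-f).round(4));g=np.load("grip_bottle.npz")["pos"];go((g[0],g[1],.22),1.63)
E
```

```text
t: 48.6
tool_pos: [0.5748, -0.258, 0.1224]
ee_rot: [[-0.0, 0.027, -1.0], [-0.0, -1.0, -0.027], [-1.0, 0.0, 0.0]]
wrist_force: [-0.8, 0.6, 0.2]
grip_width: 0.0297
t: 48.9
tool_pos: [0.5748, -0.258, 0.1224]
ee_rot: [[-0.0, 0.027, -1.0], [-0.001, -1.0, -0.027], [-1.0, 0.0, 0.0]]
wrist_force: [0.5, 0.2, 1.4]
grip_width: 0.029
t 48.9 pos [ 0.5748 -0.258   0.1224] q [-4.610e-01  2.740e-01  1.816e+00 -1.000e-03  1.052e+00  1.083e+00] F [0.5 0.2 1.4] g 0.029
[ 0. -0. -0.]
t 48.9 pos [ 0.5748 -0.258   0.1224] q [-4.610e-01  2.740e-01  1.816e+00 -1.000e-03  1.052e+00  1.083e+00] F [0.5 0.2 1.4] g 0.029
-> x -0.0977 y -0.1913 z -0.0324  ax -0.09 ay 0.01 az -0.03
```

```bash
python3 -m handwheel '[{"x":-0.01,"y":0,"z":0,"ax":0,"ay":0,"az":0,"grip":10},{"x":-0.03,"y":0,"z":0,"ax":0,"ay":0,"az":0,"grip":10},{"x":-0.055,"y":0,"z":0,"ax":0,"ay":0,"az":0,"grip":10},{"x":-0.08,"y":-0.005,"z":-0.001,"ax":0,"ay":0,"az":0,"grip":10},{"x":-0.098,"y":-0.02,"z":-0.004,"ax":0,"ay":0,"az":0,"grip":10},{"x":-0.098,"y":-0.045,"z":-0.008,"ax":0,"ay":0,"az":0,"grip":10},{"x":-0.098,"y":-0.075,"z":-0.013,"ax":0,"ay":0,"az":0,"grip":10},{"x":-0.098,"y":-0.105,"z":-0.018,"ax":0,"ay":0,"az":0,"grip":10},{"x":-0.098,"y":-0.135,"z":-0.023,"ax":0,"ay":0,"az":0,"grip":10},{"x":-0.098,"y":-0.165,"z":-0.028,"ax":0,"ay":0,"az":0,"grip":10},{"x":-0.098,"y":-0.186,"z":-0.032,"ax":0,"ay":0,"az":0,"grip":10},{"x":-0.098,"y":-0.1913,"z":-0.0324,"ax":0,"ay":0,"az":0,"grip":10}]'
python3 - <<'E'
from h import *
g=np.load("grip_bottle.npz")["pos"];go(g,1.63)
E
```

```text
t: 50.1
tool_pos: [0.6017, -0.0634, 0.2199]
ee_rot: [[-0.001, 0.029, -1.0], [0.001, -1.0, -0.029], [-1.0, -0.001, 0.001]]
wrist_force: [-0.3, -0.5, -4.0]
grip_width: 0.0293
t 50.1 pos [ 0.6017 -0.0634  0.2199] q [-0.146  0.146  1.779  0.     1.217  1.395] F [-0.3 -0.5 -4. ] g 0.0293
-> x 0.0894 y 0.0025 z -0.0005  ax 0.05 ay 0.08 az 0.04
```

```bash
python3 -m handwheel '[{"x":0.005,"y":0.002,"z":-0.0005,"ax":0,"ay":0,"az":0,"grip":10},{"x":0.025,"y":0.002,"z":-0.0005,"ax":0,"ay":0,"az":0,"grip":10},{"x":0.05,"y":0.002,"z":-0.0005,"ax":0,"ay":0,"az":0,"grip":10},{"x":0.07,"y":0.002,"z":-0.0005,"ax":0,"ay":0,"az":0,"grip":10},{"x":0.08,"y":0.002,"z":-0.0005,"ax":0,"ay":0,"az":0,"grip":10},{"x":0.084,"y":0.002,"z":-0.0005,"ax":0,"ay":0,"az":0,"grip":10},{"x":0.084,"y":0.002,"z":-0.0005,"ax":0,"ay":0,"az":0,"grip":10},{"x":0.084,"y":0.002,"z":-0.0005,"ax":0,"ay":0,"az":0,"grip":10}]'
python3 - <<'E'
from h import *
g=np.load("grip_bottle.npz")["pos"];go(g,1.63)
E
```

```text
t: 50.9
tool_pos: [0.603, -0.0658, 0.1371]
ee_rot: [[0.0, 0.029, -1.0], [0.0, -1.0, -0.029], [-1.0, -0.0, -0.0]]
wrist_force: [0.7, -0.1, -4.7]
grip_width: 0.0292
t 50.9 pos [ 0.603  -0.0658  0.1371] q [-0.15   0.218  1.856  0.     1.067  1.392] F [ 0.7 -0.1 -4.7] g 0.0292
-> x 0.0066 y 0.0000 z 0.0009  ax 0.03 ay -0.02 az 0.02
```

```bash
python3 -m handwheel '[{"x":0.003,"y":0,"z":0.001,"ax":0,"ay":0,"az":0,"grip":10},{"x":0.005,"y":0,"z":0.001,"ax":0,"ay":0,"az":0,"grip":10},{"x":0.0063,"y":0,"z":0.001,"ax":0,"ay":0,"az":0,"grip":10},{"x":0.0073,"y":0,"z":0.001,"ax":0,"ay":0,"az":0,"grip":10},{"x":0.0073,"y":0,"z":0.001,"ax":0,"ay":0,"az":0,"grip":10},{"x":0.0073,"y":0,"z":0.001,"ax":0,"ay":0,"az":0,"grip":10}]'
python3 - <<'E'
from h import *
g=np.load("grip_bottle.npz")["pos"];go(g,1.63)
E
```

```text
t: 51.5
tool_pos: [0.6024, -0.0658, 0.1304]
ee_rot: [[0.001, 0.029, -1.0], [0.0, -1.0, -0.029], [-1.0, -0.0, -0.001]]
wrist_force: [-0.6, 0.9, 0.6]
grip_width: 0.029
t 51.5 pos [ 0.6024 -0.0658  0.1304] q [-0.15   0.223  1.864  0.     1.054  1.391] F [-0.6  0.9  0.6] g 0.029
-> x -0.0001 y 0.0001 z 0.0002  ax 0.04 ay -0.07 az 0.01
```

```bash
python3 -m handwheel '[{"x":0.0003,"y":0,"z":0,"ax":0,"ay":0,"az":0,"grip":10},{"x":0.0003,"y":0,"z":0,"ax":0,"ay":0,"az":0,"grip":60},{"x":0.0003,"y":0,"z":0,"ax":0,"ay":0,"az":0,"grip":80},{"x":0.0003,"y":0,"z":0,"ax":0,"ay":0,"az":0,"grip":80},{"x":0.0003,"y":0,"z":0,"ax":0,"ay":0,"az":0,"grip":80},{"x":-0.02,"y":0,"z":0,"ax":0,"ay":0,"az":0,"grip":90},{"x":-0.05,"y":0,"z":0,"ax":0,"ay":0,"az":0,"grip":100},{"x":-0.09,"y":0,"z":0,"ax":0,"ay":0,"az":0,"grip":100},{"x":-0.13,"y":-0.02,"z":0.015,"ax":0,"ay":0,"az":0,"grip":100},{"x":-0.17,"y":-0.05,"z":0.03,"ax":0,"ay":0,"az":0,"grip":100},{"x":-0.21,"y":-0.075,"z":0.04,"ax":0,"ay":0,"az":0,"grip":100},{"x":-0.21,"y":-0.075,"z":0.04,"ax":0,"ay":0,"az":0,"grip":100}]'
python3 -m handwheel '[{"x":0,"y":0,"z":0,"ax":0,"ay":0,"az":0,"grip":100},{"x":0,"y":0,"z":0,"ax":0,"ay":0,"az":0,"grip":100},{"x":0,"y":0,"z":0,"ax":0,"ay":0,"az":0,"grip":100}]'
python3 - <<'E'
from h import *
w();s=snap("wrist");save("x_w.png",s["pixels"],(0,60,430,280),1.8);save("x_z.png",s["pixels"],(150,85,400,240),3.2)
np.savez("x_w.npz",**{k:s[k] for k in("R","t","fx","fy","cx","cy")})
s0=dict(np.load("c_w.npz"))
f=lambda p:np.array(p,float)/3.2+[150,85]
for n,p,z in [("flask",(408,421),.152),("bottle",(699,169),.167),("tin",(120,167),.147),("cup",(204,331),.05),("dish",(607,331),.037)]:
    X=ray(s0,f([p]),z); print(n,((proj(s,X)-[150,85])*3.2).round(0))
s=snap("side");save("x_s.png",s["pixels"])
E
```

```text
t: 52.7
tool_pos: [0.562, 0.0104, 0.3487]
ee_rot: [[0.014, 0.032, -0.999], [0.001, -0.999, -0.032], [-1.0, -0.001, -0.014]]
wrist_force: [0.1, -1.0, 0.6]
grip_width: 0.0881
t: 53.0
tool_pos: [0.5616, 0.0098, 0.347]
ee_rot: [[0.012, 0.031, -0.999], [0.001, -1.0, -0.031], [-1.0, -0.001, -0.012]]
wrist_force: [0.9, -0.4, 0.2]
grip_width: 0.088
t 53.0 pos [0.5616 0.0098 0.347 ] q [-2.800e-02 -7.000e-03  1.711e+00  1.000e-03  1.426e+00  1.512e+00] F [ 0.9 -0.4  0.2] g 0.088
flask [[405. 428.]]
bottle [[690. 183.]]
tin [[125. 177.]]
cup [[206. 339.]]
dish [[602. 342.]]
```

View pics/x_z.png

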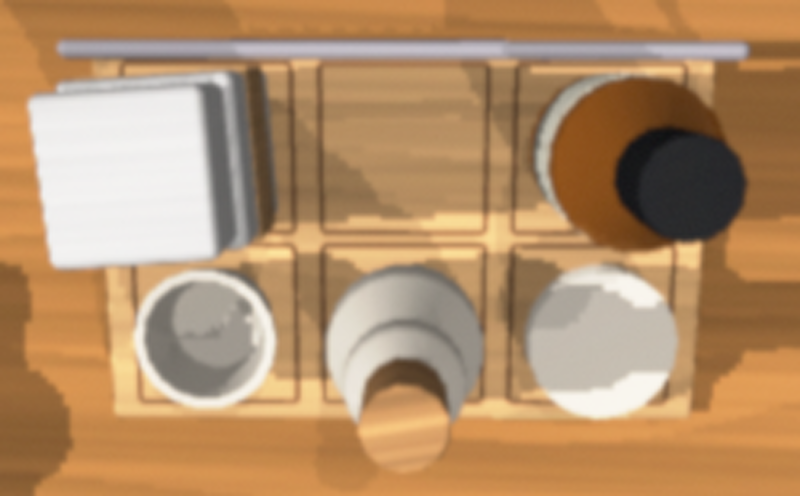

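View pics/x_s.png

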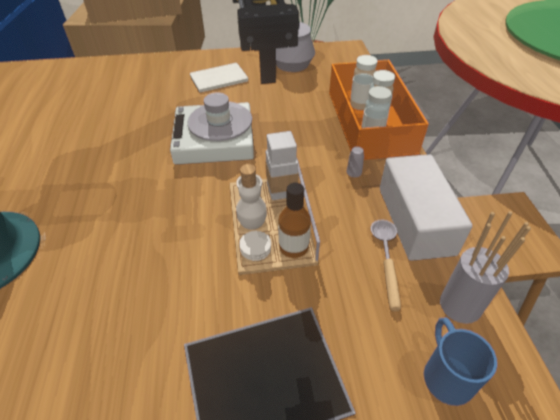

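```bash
python3 -c "
from bench import robot
print(robot.hand_in())"
```

```text
the job is handed in; nothing more can be done
None
```

I finished the job and handed it in at about 53 s. I moved the bottle, flask and tin to the mat and set the jar on the scale's pan. Then I put the tin, flask and bottle back where they came from.

What my last checks showed:
- **Jar:** about 1 mm off the middle of the pan in the wrist picture taken after I let go. The last side picture still shows it standing on the scale.
- **Bottle, tin and flask:** all upright. The tin measured 0.3 mm from where it was at the start. The flask and bottle tops matched the pixels predicted from the first picture to about 1 mm.
- **Teacup and dishes:** also at their predicted pixels, so unmoved.
- **Forces and clearance:** the wrist force readings I saw stayed under about 8 N, and the gripper was open and clear of everything at the end.

**One disagreement:** the side camera put the y positions 4–6 mm away from the other two cameras. I went by the wrist camera, which agreed with the board's known layout.

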